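# Hang a lipped supply bin on a louvered panel

## Task

Hang the loose supply bin on the top rail of the louvered panel, close up beside the bin that already hangs there so that their side walls touch or nearly touch. Its rear lip must go over the rail and all the way down so that the bin hangs level, and then let go. Feel for the panel and work gently, with no hard pushing, and leave the bottles and the specimen cup standing where they are.

Things in the scene. Friction and masses are not known exactly. Their poses are not given: they have to be found in the camera images.
- supply_bin: The loose grey open bin on the table, about 0.25 kg, 90 (x) x 90 (y) x 70 mm high to the rim. Origin: centre of its underside; z up; +x is its rear, the side with the hanging lip. Two small ribs at the foot of the rear wall (0 to 8 mm high) reach back to x = +59 mm.
- bin_handle (a point): Middle of the bin's carrying handle, 125 mm above the bin's underside: a level bar across the bin's middle, 12 mm thick in x, 16 mm high, 68 mm long in y, on posts at y = +-29 mm. Under it the space is open down to the rim (47 mm). Pinch it from above along x. Axes as the bin's.
- bin_lip (a point): Lower edge of the bin's hanging flange, 58.5 mm behind and 54 mm above the bin's origin. The lip is 70 mm wide in y and reaches 15 mm behind the rear wall, to x = +60 mm; its underside is 67 mm above the bin's underside. The flange at its end is 3 mm thick and hangs 13 mm below the lip's underside; 12 mm gap between flange and rear wall. Axes as the bin's.
- stand: Fixed, rigid stand: grey foot 160 x 280 mm, 24 mm thick, with an upright grey louvered board with bright rails, 280 mm wide, top edge at 215 mm. Origin on the table under its middle; z up; x points into the board (away from the free side), y along it to the left. The board's flat front face is at x = +30 mm, give or take 20 mm: its clamping depth differs each time and is not measured, so feel for it.
- rail_place (a point): Point of the stand at x = +30, y = -40, z = 185 mm in its frame (the board's true depth may be 20 mm nearer or farther): here the loose bin's middle belongs. 185 mm is the height of the top rail's edge, a 3 mm tongue along the board (y = -135 to +135 mm). The slot behind it is 9.5 mm wide at the edge, 5.5 mm wide 13 mm lower. A second, empty rail is 90 mm lower.
- hung_side (a point): Point of the stand at x = +30, y = +5, z = 150 mm in its frame: the right-hand side wall of the like bin that hangs immovably on the top rail lies at this y. The loose bin touches it with its origin at y = -40 mm. Fully hung, the loose bin's underside is 117 to 118 mm above the table; with its flange against the face its origin is 60 mm in front of the face.
- spray_bottle: White spray bottle, 43 mm across, 129 mm high, loose; origin at the centre of its underside. To be left alone.
- iodine_bottle: Small brown bottle with yellow cap, 37 mm across, 84 mm high, loose; origin at the centre of its underside. To be left alone.
- specimen_cup: Specimen cup with an orange-red lid, 66 mm across, 75 mm high, loose; origin at the centre of its underside. To be left alone.
Things that resemble listed ones, but are neither listed nor needed, are in the scene too. Leave any brown or pink look-alike of the supply_bin alone.

How it is judged (in metres and radians):
At the end, for the whole second after the job is handed in: The supply bin hangs released and at rest on the top rail: underside 114 to 120.5 mm above the table (lip fully down), level within 0.08 rad, square to the board within 0.08 rad, carried by the stand, at most about 6 mm from the side wall of the hanging bin (height (world z) of supply_bin between 0.114 and 0.1205 m and y of supply_bin in the frame of stand between -0.0465 and -0.036 m and x of supply_bin in the frame of stand between -0.085 and 0.005 m and angle between supply_bin's own z axis and vertical below 0.08 rad and angle between the y axis of supply_bin and the y axis of stand, either way round below 0.08 rad and contact force between supply_bin and stand above 0.5 N and contact force between supply_bin and the fingers below 0.1 N and linear speed of supply_bin below 0.02 m/s and angular speed of supply_bin below 0.1 rad/s); the robot touches nothing.
It fails at once if the bin is pushed against the stand, its board or the hanging bin with more than 25 N (contact force between supply_bin and stand above 25 N).
It fails at once if the white spray bottle is shifted more than 25 mm or tipped over (distance of spray_bottle from where it was at the start of the episode above 0.025 m or angle between spray_bottle's own z axis and vertical above 0.5 rad).
It fails at once if the small brown bottle with yellow cap is shifted more than 25 mm or tipped over (distance of iodine_bottle from where it was at the start of the episode above 0.025 m or angle between iodine_bottle's own z axis and vertical above 0.5 rad).
It fails at once if the specimen cup is shifted more than 25 mm or tipped over (distance of specimen_cup from where it was at the start of the episode above 0.025 m or angle between specimen_cup's own z axis and vertical above 0.5 rad).
It also fails if it takes over 54 s, if anything falls off the work surface, if the arm or the gripper's body presses on something with over 40 N, if the wrist force passes 120 N, or if a joint passes its speed limit or range.

## Robot

A 6-joint arm with a two-finger parallel gripper is mounted at the origin on the work surface; the furniture and walls round the work are solid. World frame = base frame: x ahead of the robot, y to its left, z up, the work surface at z = 0. Lengths are in mm, angles in degrees, forces in N, time in s.
With the tool pointing down it reaches from about 350 to 850 mm from the base axis. Payload 8.1 kg.
Tool frame: the origin (TCP) lies between the finger pads; the fingertips stand 22 mm ahead of it and the grasp point (between the pads) lies 3 mm ahead of it; z points along the fingers, y is the direction in which the jaws open and shut (so a half turn about z gives the same grasp; the last joint's range is limited). The gripper opens to 85 mm and grips with 20 to 120 N. Pads are 22 mm wide; open, the fingers measure 114 mm over their backs; the gripper's body (76 mm by 85 mm) begins 54 mm behind the grasp point. The pads swing forward as they close: fully open they stand 13 mm farther back than shut.
Start: joints at [-70.153, 7.471, 85.268, -0, 87.261, -4.893], TCP at [251.124, -544.924, 222.892] pointing down, gripper open.
Joint ranges: [-169.43, 169.43], [-51.17, 129.36], [1.28, 143.12], [-76.62, 256.62], [0, 156.53], [-152.29, 152.29]. Speed limits (degrees/s): [136.94, 136.94, 159.86, 180, 180, 180].

## Interface

Orientations are given as [roll, pitch, yaw] about the fixed x, y, z axes, in that order (R = Rz(yaw) Ry(pitch) Rx(roll)).
In Python, from bench import r gives the robot as it stands.
- The arm moves only by the tool drive_tool, never from a script. Its argument "moves" is a list of rows, each a list of 2 entries, a list of its own where there are three numbers: the shift along the world's x, y, z in mm, then the turn about the world's z in degrees. A call has exactly 8 rows; each row is the pose to reach, as a shift and turn from the pose commanded when the call began; what a row does not reach only later rows make up. A row lasts 1/12 s, in which the tool goes at most 41.7 mm and 7.16 degrees, less where a joint would pass 70% of its speed; a pose out of reach is approached as far as the arm can. A call with a gripper value outside its range is refused whole. "fingers" is the finger opening in mm, from 0 to 85.4, set as the call begins (left out, the last holds). The fingers move at their own pace and stop on an object; "squeeze" is the grip in N (left out, the last holds). Time passes only in rows, so rows that repeat a pose let the fingers close, or fill a call up. It gives the time, the measured TCP pose, the force and the opening at its end, in the units of the state.
- r.sense(): the state, without advancing time (a new reading comes with each control period).
- r.snapshot(name): name is "side" or "top" or "wrist"; returns a dict with "pixels" (480x640x3 uint8, red, green, blue), "camera_matrix" (3x3 intrinsics, pixels), "k1" (the pictures are not rectified: a ray, as slopes to the right and down, at radius r is drawn at 1 + k1 r^2 times it, then the intrinsics apply), "xyz" and "orientation" of the camera in the world. Camera axes: x right, y down, z forward; pixel columns grow to the right and rows downward; lengths in mm; the calibration is good to about 2 mm. A picture is of the moment at which its call begins. There is no depth.
- r.hand_in(): hands the job in, once; it reports no verdict.
The state is a dict: "time": time; "joint_pos": joint angles; "qd": joint speeds; "joint_efforts": joint torques, N m; "tool_pos": TCP position; "tcp_rot": TCP orientation; "ft_force": force on the tool from outside, world axes, zero at the start; "wrist_torque": the same for the moment, N m; "finger_gap": finger opening in mm.
Only numpy, scipy, OpenCV 4.12 (cv2) and the standard library are available. Lean on these libraries where they do the work, as an engineer would, in place of code of your own. Each camera call takes 0.05 s, during which the arm holds its last target.

## Working session

There is one attempt and no reset: what is moved stays moved. The work goes in short steps, Python scripts to look and compute and a tool call to move; the robot and the scene stay as the last step left them, time stands still between calls to the robot, and variables do not carry over. Pictures are saved under pics/ and viewed, and the job is handed in when it is done.

Besides the shell and the picture viewer there is one more tool, called after ">>>" as name([rows], argument=value, ...), one row to a line, values as JSON. drive_tool: Moves the arm, as the interface text tells. Its arguments: {"type":"object","properties":{"moves":{"type":"array","items":{"type":"array"}},"fingers":{"type":"number"},"squeeze":{"type":"number"}},"required":["moves"]}

```bash
mkdir -p pics; cat > h.py <<'E'
import numpy as np, cv2, pickle
from scipy.spatial.transform import Rotation as R
def snap(r,n,f):
    s=r.snapshot(n); cv2.imwrite(f'pics/{f}.png',s['pixels'][:,:,::-1]); pickle.dump(s,open(f'pics/{f}.pkl','wb')); return s
def load(f): return pickle.load(open(f'pics/{f}.pkl','rb'))
def rot(s):
    o=np.array(s['orientation'],float)
    return o if o.shape==(3,3) else R.from_euler('xyz',o,degrees=True).as_matrix()
def ray(s,uv):
    K=np.array(s['camera_matrix']);k=s['k1']
    d=np.array([(uv[0]-K[0,2])/K[0,0],(uv[1]-K[1,2])/K[1,1]]);p=d.copy()
    for _ in range(30): p=d/(1+k*(p@p))
    return np.array(s['xyz'],float),rot(s)@np.array([p[0],p[1],1])
def onz(s,uv,z):
    o,d=ray(s,uv); return o+d*(z-o[2])/d[2]
def proj(s,P):
    K=np.array(s['camera_matrix']);c=rot(s).T@(np.array(P,float)-np.array(s['xyz']))
    p=c[:2]/c[2];p=p*(1+s['k1']*(p@p)); return np.array([K[0,0]*p[0]+K[0,2],K[1,1]*p[1]+K[1,2]])
def tri(s1,u1,s2,u2):
    o1,d1=ray(s1,u1);o2,d2=ray(s2,u2);A=np.stack([d1,-d2],1)
    t=np.linalg.lstsq(A,o2-o1,rcond=None)[0];a=o1+t[0]*d1;b=o2+t[1]*d2
    return (a+b)/2,np.linalg.norm(a-b)
E
python3 - <<'E'
from h import *
from bench import r
print(r.sense())
for n in ['side','top','wrist']:
    s=snap(r,n,n+'0'); print(n,s['xyz'],s['orientation'],s['camera_matrix'],s['k1'])
E
```

```text
{'time': 0.0, 'joint_pos': array([-7.01515437e+01,  7.51353685e+00,  8.53313690e+01, -2.14526486e-04,
        8.72617978e+01, -4.89344958e+00]), 'qd': array([ 0.05918346, -0.06364855, -0.0085722 ,  0.0248901 ,  0.05123187,
       -0.01424584]), 'joint_efforts': array([-2.04649863e-03, -5.69404936e+01, -5.00551021e+01, -4.16535431e-04,
        1.44897838e-02,  1.96213712e-07]), 'tool_pos': array([ 250.93644757, -544.36657569,  221.84080567]), 'tcp_rot': array([-1.79893667e+02, -8.88865573e-03,  2.47419081e+01]), 'ft_force': array([-0.46720153,  0.88260723,  0.08279439]), 'wrist_torque': array([-0.00455636, -0.02545094,  0.03226851]), 'finger_gap': 85.68596729578171}
side [461.70703475 646.0742149  789.70728954] [-130.91594978    0.4949093  -179.17565569] [[438.3299294    0.         323.42630794]
 [  0.         438.3299294  238.85102985]
 [  0.           0.           1.        ]] -0.0688828464431917
top [ 302.18384821  -73.88301545 1610.56948643] [-1.73800478e+02  7.45066746e-02 -9.16391961e+01] [[617.46401485   0.         330.20187483]
 [  0.         617.46401485 235.92577886]
 [  0.           0.           1.        ]] -0.20679596526375213
wrist [ 315.84323544 -513.89249507  372.63379206] [ 1.63500888e+02  1.17272071e-01 -6.52022643e+01] [[361.37285119   0.         324.6549053 ]
 [  0.         361.37285119 244.21461741]
 [  0.           0.           1.        ]] -0.015058200134484761
```

View pics/side0.png

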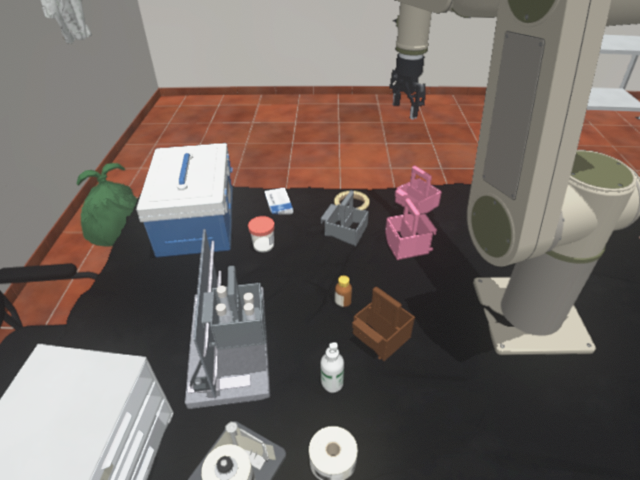

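View pics/top0.png

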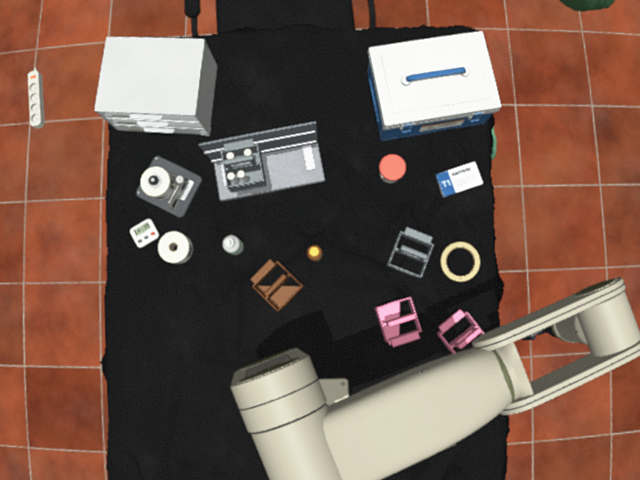

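View pics/wrist0.png

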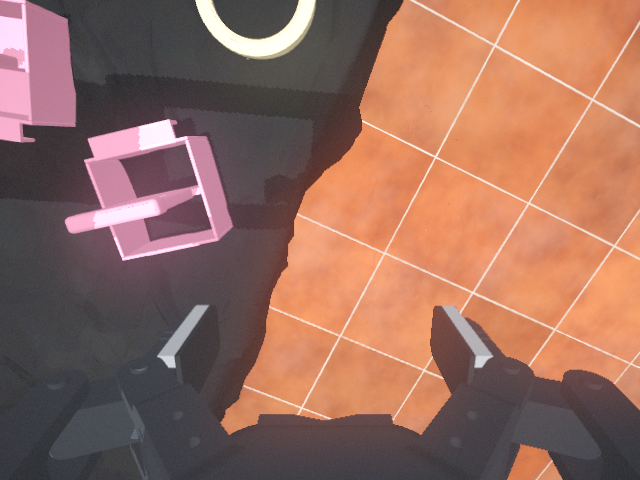

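```bash
python3 - <<'E'
import cv2
a=cv2.imread('pics/top0.png');b=cv2.imread('pics/side0.png')
cv2.imwrite('pics/c1.png',cv2.resize(a[215:290,375:475],None,fx=8,fy=8,interpolation=cv2.INTER_CUBIC))
cv2.imwrite('pics/c2.png',cv2.resize(b[180:250,300:400],None,fx=8,fy=8,interpolation=cv2.INTER_CUBIC))
cv2.imwrite('pics/c3.png',cv2.resize(a[110:210,190:335],None,fx=5.5,fy=5.5,interpolation=cv2.INTER_CUBIC))
cv2.imwrite('pics/c4.png',cv2.resize(b[225:415,175:285],None,fx=3.1,fy=3.1,interpolation=cv2.INTER_CUBIC))
E
```

```text
(no output)
```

View pics/c1.png

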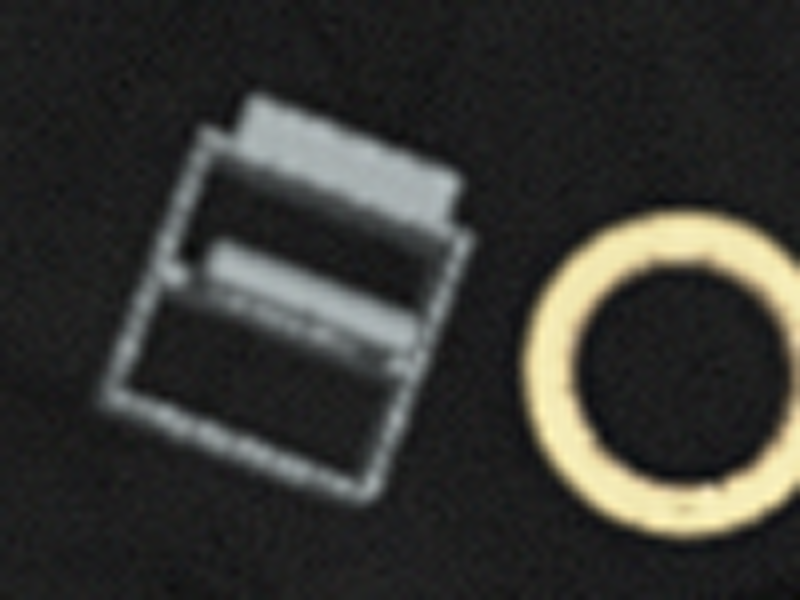

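View pics/c2.png

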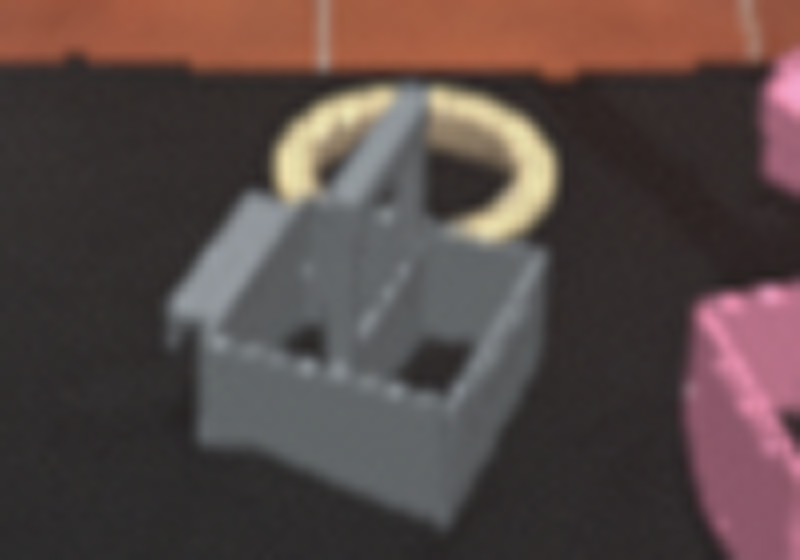

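View pics/c3.png

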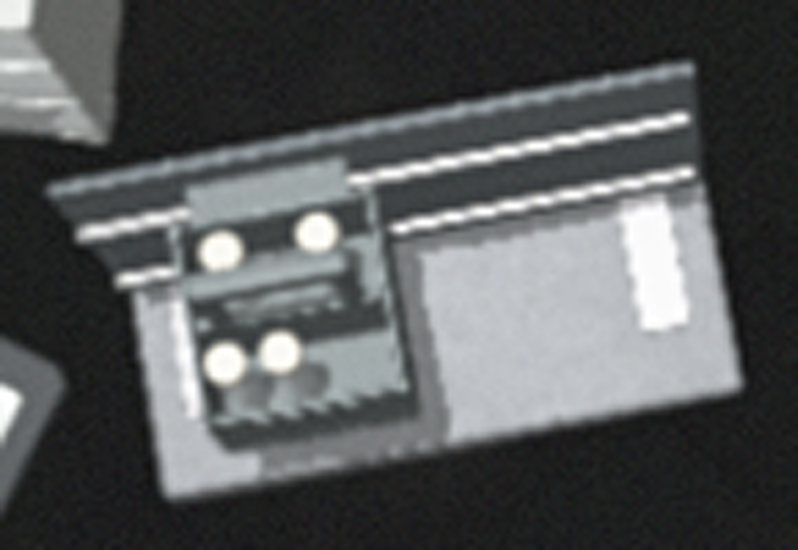

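View pics/c4.png

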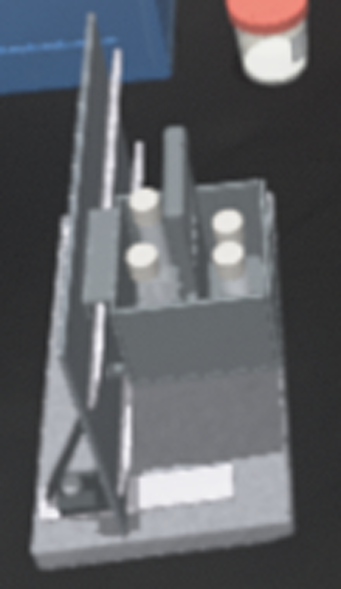

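```bash
python3 - <<'E'
from h import *
t=load('top0');s=load('side0')
c=lambda x,y,f,ox,oy:((x+.5)/f-.5+ox,(y+.5)/f-.5+oy)
def T(x,y):return c(x,y,8,375,215)
def U(x,y):return c(x,y,5.5,190,110)
q=[onz(t,T(*p),70) for p in [(105,395),(370,495),(472,235),(205,130)]]
for a in q:print(a)
q=np.array(q);print('c',q.mean(0),[np.linalg.norm(q[i]-q[(i+1)%4]) for i in range(4)])
d=(q[3]+q[2]-q[0]-q[1]);print('yaw',np.degrees(np.arctan2(d[1],d[0])), np.degrees(np.arctan2(-(q[1]-q[0])[0]*-1,-(q[1]-q[0])[1])))
h=[onz(t,T(*p),133) for p in [(215,255),(415,332)]];print('handle',h,(h[0]+h[1])/2)
l=[onz(t,T(*p),70) for p in [(255,92),(465,180)]];print('lip back',l)
S=lambda x,y:c(x,y,8,300,180)
print('side rim', onz(s,S(445,400),70),onz(s,S(208,340),70),onz(s,S(548,250),70))
print('--stand')
for n,p,z in [('topL',(50,188),215),('topR',(693,68),215),('railL',(80,236),185),('railR',(690,118),185),('rail2R',(693,173),95),('rail2L',(117,283),95),('footFL',(168,497),24),('footFR',(742,385),24)]:
    print(n,onz(t,U(*p),z))
E
```

```text
[ 394.89758993 -218.45529635   70.        ]
[ 360.96281061 -300.62200677   70.        ]
[ 441.72677462 -336.49302274   70.        ]
[ 477.40005453 -253.21212031   70.        ]
c [ 418.74680742 -277.19561154   70.        ] [np.float64(88.8984676365208), np.float64(88.37164516159892), np.float64(90.5996225693261), np.float64(89.52482044454905)]
yaw -23.392949177380366 -22.440582328632964
handle [array([ 432.28131613, -247.36358952,  133.        ]), array([ 407.19593009, -307.06472889,  133.        ])] [ 419.73862311 -277.21415921  133.        ]
lip back [array([ 489.0017436 , -269.55319188,   70.        ]), array([ 459.20182493, -335.06647048,   70.        ])]
side rim [ 398.8129192  -220.94898652   70.        ] [ 475.23400985 -251.42240548   70.        ] [ 360.75061579 -300.52511036   70.        ]
--stand
topL [680.00594441 225.78341333 215.        ]
topR [722.60295509 -49.93327325 215.        ]
railL [666.02732036 218.77718434 185.        ]
railR [709.1541838  -47.57220104 185.        ]
rail2R [708.64216763 -46.65135639  95.        ]
rail2L [666.02829068 219.81934051  95.        ]
footFL [577.61111832 208.91626317  24.        ]
footFR [623.07293387 -66.08473413  24.        ]
```

Candidates (top view): grey loose bin (411,252); hung grey bin (243,168); brown (277,285); pink (399,322) and (460,330). The description calls for the loose grey one at (411,252), and crop c1 confirms it, with the lip toward the stand. The bin measures about (419,-277) with yaw -23°. The stand's yaw is about 9.2° and its origin about (679,84).

>>> drive_tool([
  [[20,32,0],6],
  [[45,72,0],12],
  [[70,112,0],18],
  [[95,152,0],24],
  [[120,192,0],30],
  [[145,232,0],36],
  [[160,256,0],42.3],
  [[168,268,0],42.3],
], fingers=60, squeeze=50)

```text
time: 0.82
tool_pos: [420.3, -273.8, 222.8]
tcp_rot: [180.0, -0.1, 67.5]
ft_force: [1.2, -0.9, -0.4]
finger_gap: 59.9
```

```bash
python3 - <<'E'
from h import *
from bench import r
s=snap(r,'wrist','wrist1'); q=r.sense();print(q['time'],q['tool_pos'],q['tcp_rot'],q['finger_gap'],q['ft_force'],s['xyz'],s['orientation'])
E
```

```text
0.8667 [ 422.32366254 -270.69543328  222.78241174] [179.97601603  -0.19455394  67.34316342] 59.891158483313085 [1.65183529 2.66798363 0.50569453] [ 447.00061864 -206.56841812  373.5165864 ] [ 1.63560974e+02  1.16382204e-02 -2.24217925e+01]
```

View pics/wrist1.png

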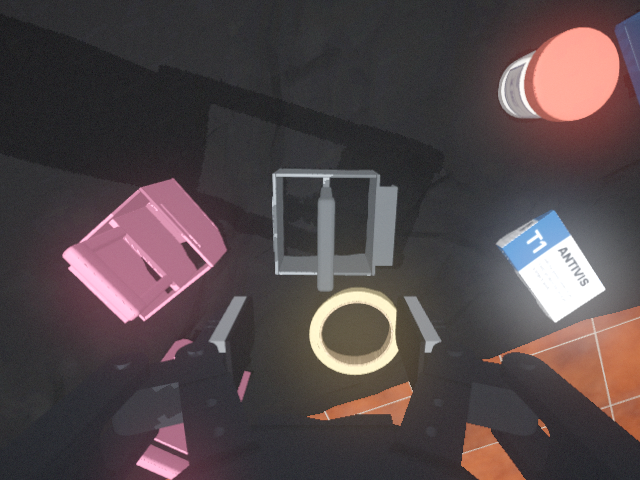

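```bash
python3 - <<'E'
from h import *
from bench import r
w=load('wrist1'); h=[onz(w,p,133) for p in [(326.5,198),(325.5,291)]];print(h,(h[0]+h[1])/2,np.linalg.norm(h[0]-h[1]))
d=h[0]-h[1];print('yaw',np.degrees(np.arctan2(d[1],d[0]))-90)
c=np.array([onz(w,p,70) for p in [(275,275),(374,275),(378,171),(273,171)]]);print(c,c.mean(0))
d=c[1]-c[0];print(np.degrees(np.arctan2(d[1],d[0])));d=c[2]-c[3];print(np.degrees(np.arctan2(d[1],d[0])))
q=r.sense();print(q['tool_pos'],q['tcp_rot'])
E
```

```text
[array([ 433.32094145, -242.8294518 ,  133.        ]), array([ 407.02403159, -304.92517594,  133.        ])] [ 420.17248652 -273.87731387  133.        ] 67.43446021549126
yaw -22.952165294373387
[[ 360.53283679 -298.97562121   70.        ]
 [ 442.77491314 -332.9022204    70.        ]
 [ 477.64792108 -247.79624741   70.        ]
 [ 397.37341591 -214.67674498   70.        ]] [ 419.58227173 -273.5877085    70.        ]
-22.417185011747822
-22.419971240135165
[ 422.32366254 -270.69543328  222.78241174] [179.97601603  -0.19455394  67.34316342]
```

>>> drive_tool([
  [[0,1,-10],0.3],
  [[0,1,-30],0.3],
  [[0,1,-50],0.3],
  [[0,1,-68],0.3],
  [[0,1,-82],0.3],
  [[0,1,-91],0.3],
  [[0,1,-95],0.3],
  [[0,1,-95],0.3],
])

```text
time: 1.53
tool_pos: [418.2, -275.9, 126.6]
tcp_rot: [-179.9, -0.0, 67.3]
ft_force: [-0.2, -0.4, -0.6]
finger_gap: 60.2
```

>>> drive_tool([
  [[0,0,0],0],
  [[0,0,0],0],
  [[0,0,0],0],
  [[0,0,0],0],
  [[0,0,0],0],
  [[0,0,0],0],
  [[0,0,0],0],
  [[0,0,0],0],
], fingers=5, squeeze=60)

```text
time: 2.2
tool_pos: [419.2, -275.9, 128.0]
tcp_rot: [180.0, 0.0, 67.3]
ft_force: [-0.1, -0.2, 0.5]
finger_gap: 4.8
```

```bash
python3 - <<'E'
from h import *
from bench import r
s=snap(r,'wrist','wrist2'); q=r.sense();print(q)
E
```

```text
{'time': 2.25, 'joint_pos': array([-3.92131244e+01, -4.03378502e+00,  1.07106260e+02,  6.93944716e-04,
        7.69279797e+01, -1.65545981e+01]), 'qd': array([-0.04896333,  0.03086342, -0.06368882,  0.09666453, -0.13204108,
       -0.03936127]), 'joint_efforts': array([ 1.82431959e-03, -4.41946220e+01, -4.78795123e+01, -4.43664940e-04,
        4.80936728e-05, -1.38544674e-04]), 'tool_pos': array([ 419.1195578 , -275.89818665,  127.91214283]), 'tcp_rot': array([-1.79999757e+02, -7.77475792e-04,  6.73413168e+01]), 'ft_force': array([ 0.03400476,  0.61896698, -0.1269826 ]), 'wrist_torque': array([0.0357072 , 0.01090589, 0.017272  ]), 'finger_gap': 5.119420950709098}
```

View pics/wrist2.png

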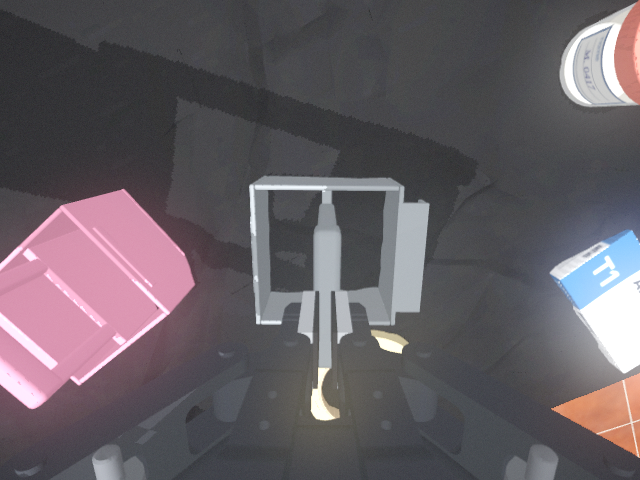

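```bash
python3 - <<'E'
import cv2
a=cv2.imread('pics/wrist2.png')
cv2.imwrite('pics/c5.png',cv2.resize(a[170:430,230:440],None,fx=2.85,fy=2.3*1.0,interpolation=cv2.INTER_CUBIC))
from h import *
from bench import r
s=snap(r,'side','side1'); a=s['pixels'][:,:,::-1]
cv2.imwrite('pics/c6.png',cv2.resize(a[100:270,250:450],None,fx=3.5,fy=3.5,interpolation=cv2.INTER_CUBIC))
w=load('wrist2')
for p in [(0,34,133),(0,-34,133),(0,34,117),(0,-34,117)]:
  a=np.radians(-22.7);print(p,proj(w,[419.3+p[0]*np.cos(a)-p[1]*np.sin(a),-275.5+p[0]*np.sin(a)+p[1]*np.cos(a),p[2]]))
E
```

```text
(0, 34, 133) [327.02945915 232.47020203]
(0, -34, 133) [326.49747172 372.35889719]
(0, 34, 117) [326.81270697 223.65424647]
(0, -34, 117) [326.34838736 352.94259251]
```

View pics/c5.png

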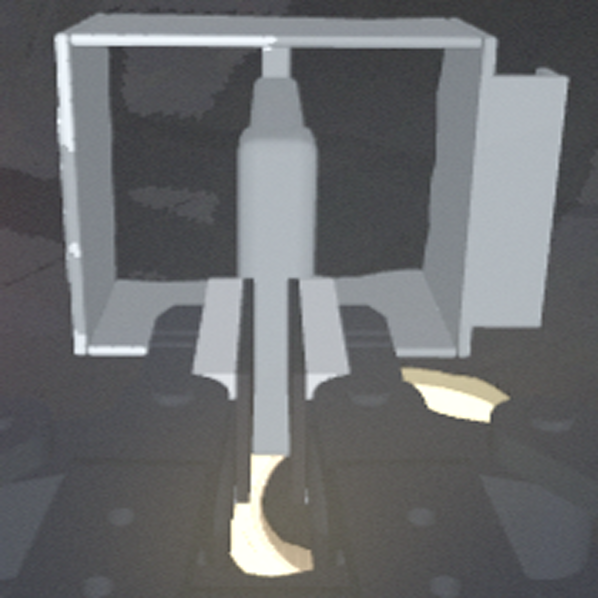

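View pics/c6.png

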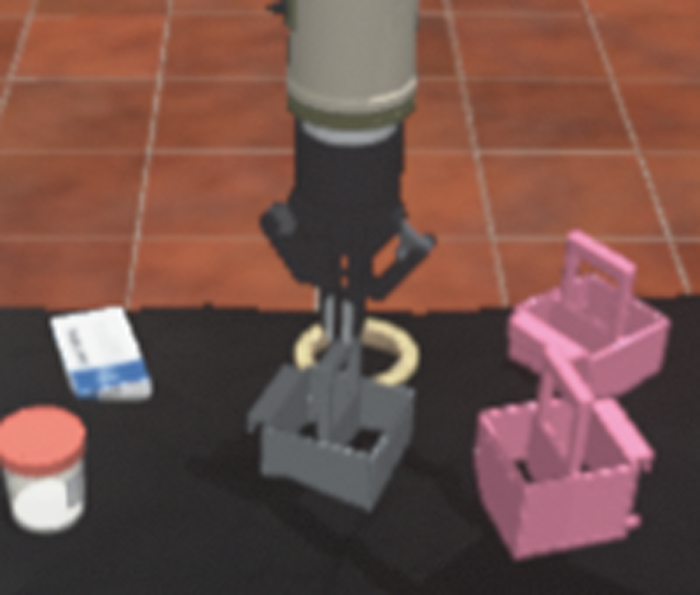

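```bash
python3 - <<'E'
from h import *
w=load('wrist2')
a=np.radians(67.3-90)
ex=np.array([np.cos(a),np.sin(a),0]);ey=np.array([-ex[1],ex[0],0])
print(rot(w)[:,0])
for z in [100,106,115,120,128,133,140,145,150]:
  P=np.array([419.1,-275.9,z])
  print(z,proj(w,P+11*ey),proj(w,P-11*ey), (proj(w,P+2.5*ex)-proj(w,P-2.5*ex))[0])
w=load('wrist1'); # open 60 tips
E
```

```text
[ 9.23225504e-01 -3.84258587e-01 -8.74446516e-05]
100 [326.41528207 259.95297798] [326.28559377 298.52380328] 9.415705112771434
106 [326.46956069 263.81202165] [326.33405797 303.42349992] 9.706378239684113
115 [326.55767687 270.07761227] [326.4125093  311.35617955] 10.17757520577311
120 [326.61049434 273.83372742] [326.45939976 316.09832356] 10.45960816467101
128 [326.70148706 280.30551371] [326.53994647 324.2455521 ] 10.944773484443601
133 [326.7628531  284.67072342] [326.59409976 329.72406947] 11.271460562708455
140 [326.85531115 291.24854142] [326.67543539 337.95399286] 11.762889373437588
145 [326.92654766 296.3173266 ] [326.73789329 344.27496458] 12.140882805410342
150 [327.0026106  301.73025181] [326.8043821  351.00501677] 12.543870576507175
```

```bash
python3 - <<'E'
from h import *
s=load('side1')
for z in [100,106,117,125,128,133,140,150,180]:
  p=proj(s,[419.1,-275.9,z]); print(z,p,(p-[250,100])*3.5)
a=np.radians(-22.7);
for l in [(0,34,133),(0,-34,133),(0,34,117),(60,0,70),(-45,45,70),(-45,45,0)]:
  p=proj(s,[419.3+l[0]*np.cos(a)-l[1]*np.sin(a),-276+l[0]*np.sin(a)+l[1]*np.cos(a),l[2]]);print(l,(p-[250,100])*3.5)
cv2.imwrite('pics/c7.png',cv2.resize(s['pixels'][170:240,310:390,::-1],None,fx=8,fy=8,interpolation=cv2.INTER_CUBIC))
for z in [106,117,133,140]:
  p=proj(s,[419.1,-275.9,z]); print(z,(p-[310,170])*8)
E
```

```text
100 [347.02718955 207.32731943] [339.59516344 375.64561799]
106 [347.087388   205.48371446] [339.80585799 369.19300062]
117 [347.19866522 202.07132488] [340.19532828 357.24963708]
125 [347.28034395 199.56288057] [340.48120382 348.47008201]
128 [347.31113768 198.61635162] [340.58898189 345.15723068]
133 [347.36266087 197.03164025] [340.76931306 339.61074089]
140 [347.43521646 194.79788796] [341.02325762 331.79260787]
150 [347.53973103 191.57579828] [341.38905861 320.51529399]
180 [347.85948445 181.68534005] [342.50819557 285.89869018]
(0, 34, 133) [323.42310895 364.8886405 ]
(0, -34, 133) [356.85202224 315.23110571]
(0, 34, 117) [322.99590543 382.67183811]
(60, 0, 70) [265.88074565 388.57798965]
(-45, 45, 70) [373.37197384 456.82507558]
(-45, 45, 0) [369.59863951 527.40174788]
106 [296.69910397 283.8697157 ]
117 [297.58932177 256.57059903]
133 [298.90128699 216.25312203]
140 [299.4817317 198.3831037]
```

View pics/c7.png

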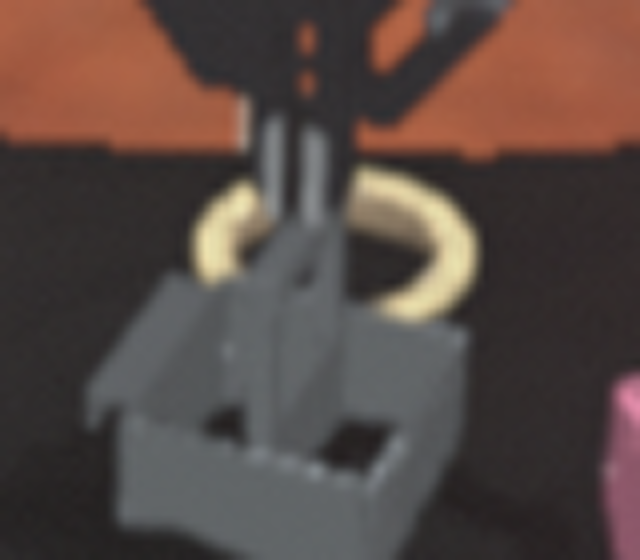

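The fingers closed to 5 mm, so they missed the bar. Both views put the tips just above the bar, about 12 mm above the TCP, which disagrees with the stated 22 mm ahead. Lowering 24 mm is safe under either geometry.

>>> drive_tool([
  [[0,0,0],0],
  [[0,0,0],0],
  [[0,0,0],0],
  [[0,0,0],0],
  [[0,0,-6],0],
  [[0,0,-14],0],
  [[0,0,-21],0],
  [[0,0,-24],0],
], fingers=45)

```text
time: 2.97
tool_pos: [418.2, -275.2, 101.9]
tcp_rot: [-179.9, -0.0, 67.3]
ft_force: [-0.7, -0.4, -0.4]
finger_gap: 45.2
```

>>> drive_tool([
  [[0,0,0],0],
  [[0,0,0],0],
  [[0,0,0],0],
  [[0,0,0],0],
  [[0,0,0],0],
  [[0,0,0],0],
  [[0,0,0],0],
  [[0,0,0],0],
], fingers=2, squeeze=60)

```text
time: 3.63
tool_pos: [419.2, -276.0, 104.0]
tcp_rot: [180.0, 0.0, 67.3]
ft_force: [0.2, -0.3, -2.8]
finger_gap: 10.5
```

```bash
python3 - <<'E'
from h import *
from bench import r
s=snap(r,'wrist','wrist3'); q=r.sense();print(q['tool_pos'],q['finger_gap'],q['ft_force'])
s=snap(r,'side','side2')
a=cv2.imread('pics/wrist3.png')
b=cv2.resize(a[170:430,230:440],None,fx=2,fy=2,interpolation=cv2.INTER_CUBIC)
c=cv2.resize(s['pixels'][170:240,310:375,::-1],(482,520),interpolation=cv2.INTER_CUBIC)
cv2.imwrite('pics/c8.png',cv2.resize(np.hstack([b,c]),(800,460)))
E
```

```text
[ 419.23185776 -275.98221348  104.03133208] 10.497656137912086 [ 0.24703965 -0.06355357 -0.62077748]
```

View pics/c8.png

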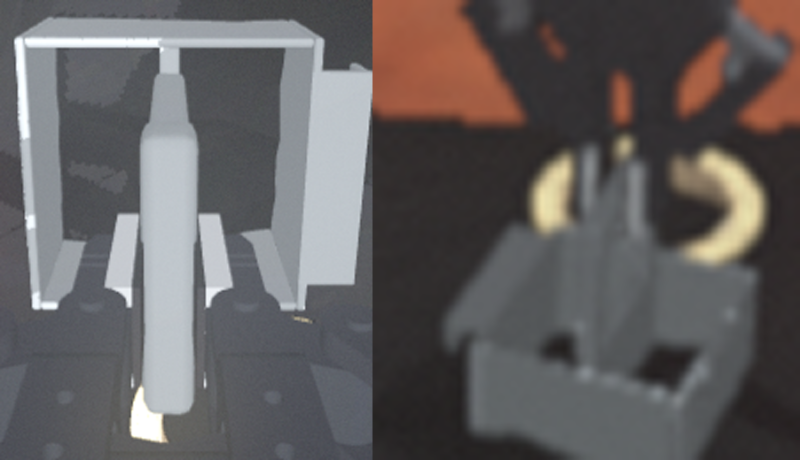

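Now the gripper holds the bar: the gap is 10.5 mm and the bar stays between the pads. Bin underside = TCP z − 104. I'll lift, then travel.

>>> drive_tool([
  [[0,0,4],0],
  [[0,0,16],0],
  [[0,0,36],0],
  [[0,0,60],0],
  [[0,0,86],0],
  [[0,0,112],0],
  [[0,0,136],0],
  [[0,0,150],0],
], squeeze=70)

```text
time: 4.4
tool_pos: [419.8, -276.5, 258.4]
tcp_rot: [179.8, 0.1, 67.3]
ft_force: [0.2, -0.5, -2.1]
finger_gap: 10.3
```

>>> drive_tool([
  [[6,8,0],2],
  [[18,26,0],6],
  [[34,54,0],10],
  [[50,84,0],15],
  [[68,114,0],20],
  [[84,144,0],25],
  [[100,172,0],29],
  [[110,190,0],31.9],
])

```text
time: 5.07
tool_pos: [529.7, -82.1, 252.8]
tcp_rot: [-179.9, -0.1, 99.7]
ft_force: [0.2, -0.1, -3.1]
finger_gap: 10.3
```

>>> drive_tool([
  [[10,18,0],0],
  [[22,38,0],0],
  [[36,62,0],0],
  [[46,82,0],0],
  [[54,96,0],0],
  [[58,103,0],0],
  [[59,105,0],0],
  [[59,105,0],0],
])

```text
time: 5.73
tool_pos: [587.7, 19.5, 253.1]
tcp_rot: [-179.9, -0.0, 99.3]
ft_force: [0.7, -0.7, -2.9]
finger_gap: 10.3
```

```bash
python3 - <<'E'
from h import *
from bench import r
q=r.sense();print(q['tool_pos'],q['tcp_rot'],q['finger_gap'],q['ft_force'],q['wrist_torque'])
for n in ['side','top','wrist']: snap(r,n,n+'4')
print(r.sense()['tool_pos'],r.sense()['ft_force'])
E
```

```text
[587.72990815  19.52752785 253.12210768] [-1.79917379e+02 -4.89011395e-03  9.93326483e+01] 10.259641916391544 [ 0.7210431  -0.71856358 -2.88934369] [-0.00844654  0.05847915  0.01932368]
[587.70781708  18.17679659 253.74238869] [ 0.10987267 -0.45417486 -2.86634277]
```

View pics/side4.png

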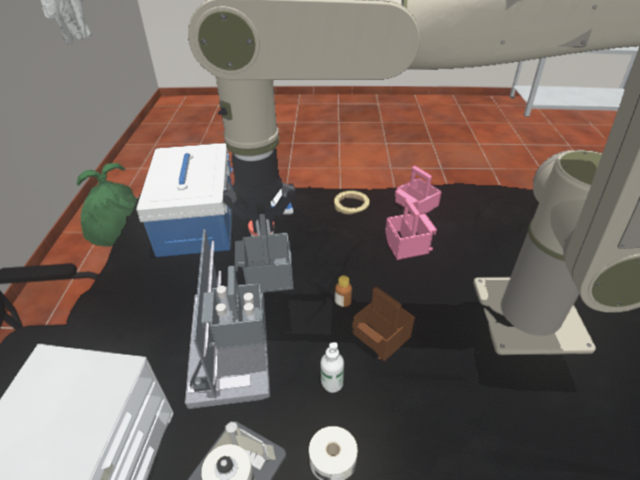

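View pics/top4.png

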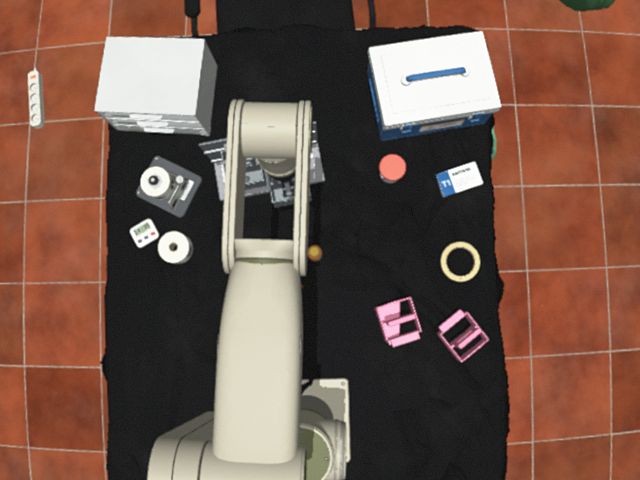

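View pics/wrist4.png

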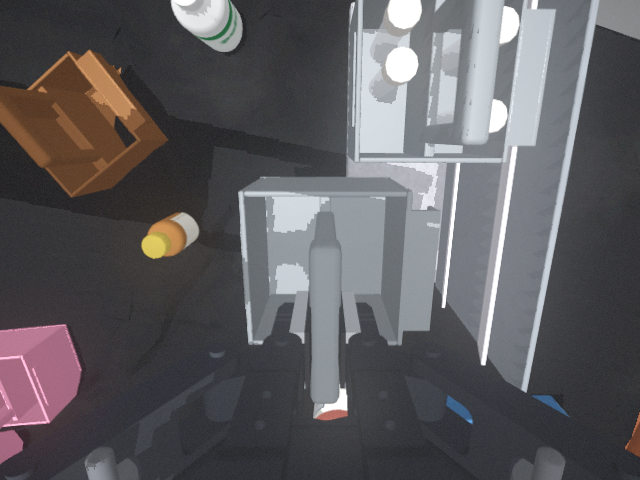

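```bash
python3 - <<'E'
from h import *
w=load('wrist4')
a=cv2.imread('pics/wrist4.png')
cv2.imwrite('pics/c9.png',cv2.resize(a[120:400,340:610],None,fx=2.9,fy=2.1,interpolation=cv2.INTER_CUBIC))
cv2.imwrite('pics/c10.png',cv2.resize(a[140:360,220:450],None,fx=3.4,fy=2.7,interpolation=cv2.INTER_CUBIC))
E
```

```text
(no output)
```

View pics/c9.png

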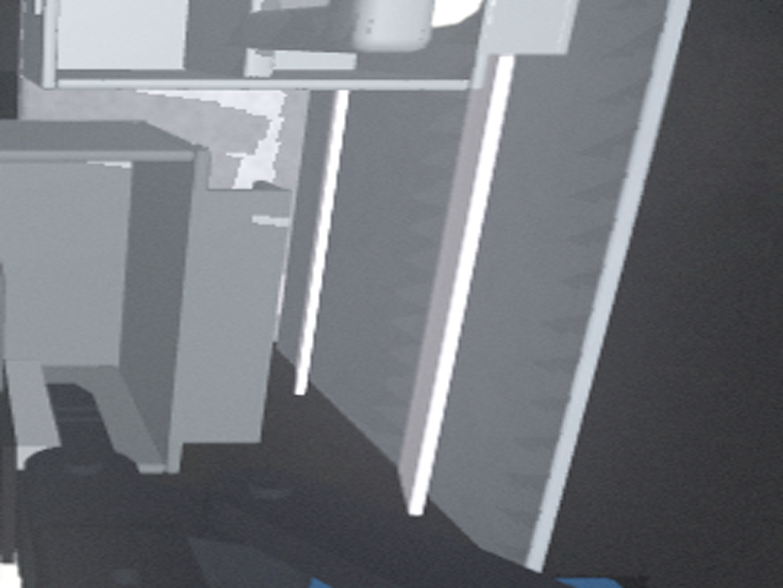

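View pics/c10.png

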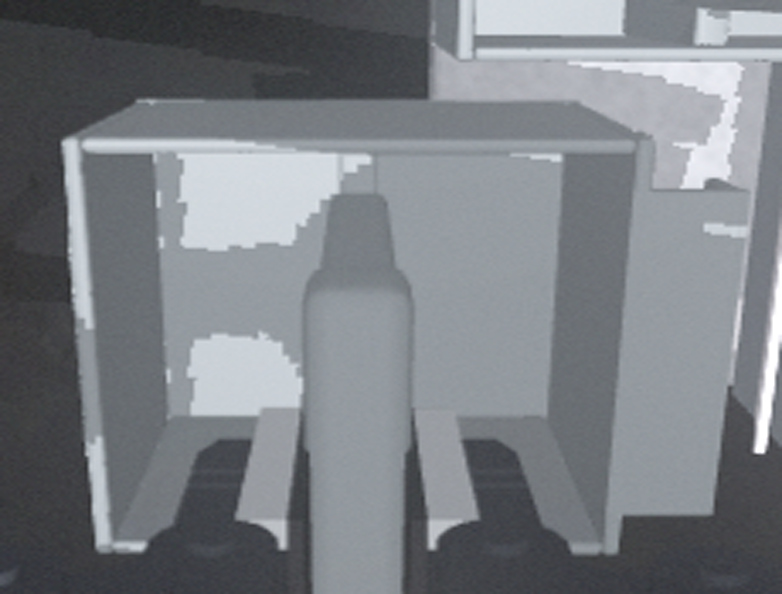

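```bash
python3 - <<'E'
from h import *
w=load('wrist4')
f=lambda x,y,sx,sy,ox,oy:((x+.5)/sx-.5+ox,(y+.5)/sy-.5+oy)
A=lambda x,y,z:onz(w,f(x,y,2.9,2.1,340,120),z)
B=lambda x,y,z:onz(w,f(x,y,3.4,2.7,220,140),z)
ang=lambda p,q:np.degrees(np.arctan2((q-p)[1],(q-p)[0]))
c=np.array([B(*p,219.7) for p in [(650,140),(65,140),(100,550),(617,552)]]);print('rim',c,c.mean(0),ang(c[1],c[0]),ang(c[2],c[3]))
print('lip rear', ang(B(713,515,219.7),B(748,190,219.7))-90)
tl=[A(497,55,185),A(410,513,185)];tr=[A(513,55,185),A(423,513,185)]
print('tongue',tl,tr,ang(tl[1],tl[0])-90,ang(tr[1],tr[0])-90)
b=[A(665,45,215),A(528,565,215)];print('board',b,ang(b[1],b[0])-90)
h=[A(45,88,187.5),A(475,88,187.5)];print('hung',h,ang(*h))
S=np.array([679.3,84.2]);a=np.radians(9.2);ex=np.array([np.cos(a),np.sin(a)]);ey=np.array([-ex[1],ex[0]])
g=lambda P:(round((P[:2]-S)@ex,1),round((P[:2]-S)@ey,1))
print('stand frame: bin',g(c.mean(0)),'tongueL',[g(p) for p in tl],'R',[g(p) for p in tr],'board',[g(p) for p in b],'hung',[g(p) for p in h])
print('tcp', g(np.array([587.7,18.2])))
E
```

```text
rim [[622.90740368  71.18901305 219.7       ]
 [536.11738545  56.98093697 219.7       ]
 [550.34149329 -30.05236616 219.7       ]
 [637.61789568 -16.22805448 219.7       ]] [586.74604453  20.47238234 219.7       ] 9.297213252902035 9.000696474071683
lip rear 9.67443767448438
tongue [array([684.06998044, 103.43191418, 185.        ]), array([708.64236301, -42.90515266, 185.        ])] [array([687.29427459, 103.97338988, 185.        ]), array([711.78300157, -42.40620856, 185.        ])] 9.531973104629103 9.497404387399882
board [array([697.69975681, 108.81958864, 215.        ]), array([720.81978629, -38.0209993 , 215.        ])] 8.947755157839794
hung [array([595.01509752,  79.66600579, 187.5       ]), array([681.10340509,  93.92740929, 187.5       ])] 9.40620354210397
stand frame: bin (np.float64(-101.6), np.float64(-48.1)) tongueL [(np.float64(7.8), np.float64(18.2)), (np.float64(8.6), np.float64(-130.2))] R [(np.float64(11.1), np.float64(18.2)), (np.float64(11.8), np.float64(-130.2))] board [(np.float64(22.1), np.float64(21.4)), (np.float64(21.4), np.float64(-127.3))] hung [(np.float64(-83.9), np.float64(9.0)), (np.float64(3.3), np.float64(9.3))]
tcp (np.float64(-101.0), np.float64(-50.5))
```

>>> drive_tool([
  [[1,3,-2],0.3],
  [[4,8,-5],0.3],
  [[10,11,-8],0.3],
  [[18,12,-10],0.3],
  [[27,13.5,-10],0.3],
  [[36,15,-10],0.3],
  [[41,15.8,-10],0.3],
  [[43,16,-10],0.3],
])

```text
time: 6.55
tool_pos: [631.9, 35.3, 243.3]
tcp_rot: [-180.0, -0.0, 99.6]
ft_force: [-0.1, 0.7, -3.2]
finger_gap: 10.5
```

```bash
python3 - <<'E'
from h import *
from bench import r
snap(r,'wrist','wrist5');snap(r,'side','side5')
q=r.sense();print(q['time'],q['tool_pos'],q['tcp_rot'],q['finger_gap'],q['ft_force'],q['wrist_torque'])
a=cv2.imread('pics/wrist5.png')
cv2.imwrite('pics/c11.png',cv2.resize(a[130:400,220:550],None,fx=2.4,fy=2.2,interpolation=cv2.INTER_CUBIC))
E
```

```text
6.65 [631.356332    35.10544993 243.41949639] [-1.79959645e+02 -3.42090460e-03  9.95490380e+01] 10.584920875123258 [ 0.06030107 -0.16210677 -2.96981196] [2.25591411e-02 7.73768539e-02 4.46333058e-05]
```

View pics/c11.png

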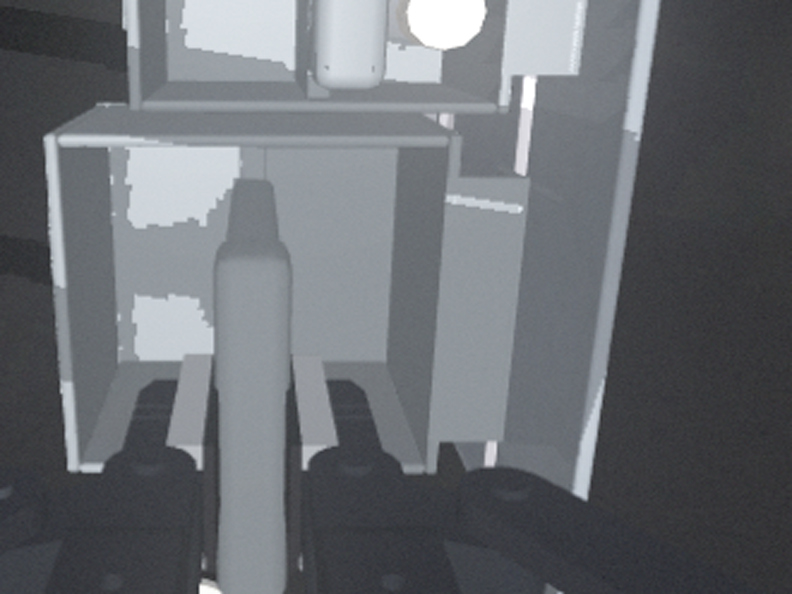

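```bash
python3 - <<'E'
from h import *
w=load('wrist5')
f=lambda x,y:((x+.5)/2.4-.5+220,(y+.5)/2.2-.5+130)
A=lambda x,y,z:onz(w,f(x,y),z)
S=np.array([679.3,84.2]);a=np.radians(9.4);ex=np.array([np.cos(a),np.sin(a)]);ey=np.array([-ex[1],ex[0]])
g=lambda P:(round(float((P[:2]-S)@ex),1),round(float((P[:2]-S)@ey),1))
for n,p in dict(rimL=[(52,133,209.5),(455,135,209.5)],rimR=[(70,470,209.5),(430,472,209.5)],hung=[(140,109,187.5),(500,110,187.5)],hungmid=[(140,101,187.5),(500,103,187.5)],lip=[(528,178,209.5),(503,440,209.5)],board=[(655,0,215),(577,490,215)],hunglip=[(580,5,187.5),(577,73,187.5)],tongue=[(535,78,185),(498,455,185)]).items(): print(n,[g(A(*q)) for q in p])
print(g(np.array([631.3,35.1])))
E
```

```text
rimL [(-98.1, 6.4), (-12.4, 6.3)]
rimR [(-99.3, -82.4), (-12.1, -82.7)]
hung [(-82.0, 9.5), (3.0, 9.6)]
hungmid [(-81.9, 11.6), (2.8, 11.4)]
lip [(4.1, -3.8), (4.7, -73.1)]
board [(24.0, 36.3), (21.8, -84.5)]
hunglip [(19.1, 35.6), (20.2, 19.1)]
tongue [(11.3, 17.6), (11.8, -92.2)]
(-55.4, -40.6)
```

>>> drive_tool([
  [[1,0.2,0],0],
  [[3,0.6,0],0],
  [[5,1,0],0],
  [[7,1.4,0],0],
  [[9,1.8,0],0],
  [[10.5,2.1,0],0],
  [[11.5,2.3,0],0],
  [[12,2.4,0],0],
])

```text
time: 7.32
tool_pos: [643.2, 37.5, 243.9]
tcp_rot: [-180.0, 0.0, 99.5]
ft_force: [-0.1, -0.4, -2.8]
finger_gap: 10.1
```

>>> drive_tool([
  [[0.4,0.1,0],0],
  [[0.8,0.1,0],0],
  [[1.2,0.2,0],0],
  [[1.6,0.3,0],0],
  [[2,0.3,0],0],
  [[2.4,0.4,0],0],
  [[2.8,0.5,0],0],
  [[3,0.5,0],0],
])

```text
time: 7.98
tool_pos: [646.2, 38.0, 243.9]
tcp_rot: [180.0, 0.0, 99.5]
ft_force: [-0.1, -0.0, -3.4]
finger_gap: 10.6
```

>>> drive_tool([
  [[0.3,0.1,0],0],
  [[0.6,0.1,0],0],
  [[0.9,0.2,0],0],
  [[1.2,0.2,0],0],
  [[1.5,0.2,0],0],
  [[1.8,0.3,0],0],
  [[2,0.3,0],0],
  [[2,0.3,0],0],
])

```text
time: 8.65
tool_pos: [648.0, 38.3, 243.9]
tcp_rot: [-180.0, -0.0, 99.5]
ft_force: [-1.2, -0.4, -3.2]
finger_gap: 10.6
```

>>> drive_tool([
  [[0.2,0,0],0],
  [[0.4,0.1,0],0],
  [[0.6,0.1,0],0],
  [[0.8,0.1,0],0],
  [[1,0.2,0],0],
  [[1,0.2,0],0],
  [[1,0.2,0],0],
  [[1,0.2,0],0],
])

```text
time: 9.32
tool_pos: [648.5, 38.4, 243.8]
tcp_rot: [-179.9, -0.0, 99.5]
ft_force: [-5.9, -0.4, -0.7]
finger_gap: 10.7
```

>>> drive_tool([
  [[-0.8,-0.1,0],0],
  [[-1.6,-0.3,0],0],
  [[-1.6,-0.3,-1],0],
  [[-1.6,-0.3,-3],0],
  [[-1.6,-0.3,-5],0],
  [[-1.6,-0.3,-6.5],0],
  [[-1.6,-0.3,-7.5],0],
  [[-1.6,-0.3,-8],0],
])

```text
time: 9.98
tool_pos: [647.4, 38.2, 235.5]
tcp_rot: [-180.0, -0.0, 99.5]
ft_force: [0.6, -0.1, -3.2]
finger_gap: 10.6
```

>>> drive_tool([
  [[0,0,-0.6],0],
  [[0,0,-1.2],0],
  [[0,0,-1.8],0],
  [[0,0,-2.4],0],
  [[0,0,-3],0],
  [[0,0,-3.6],0],
  [[0,0,-4],0],
  [[0,0,-4],0],
])

```text
time: 10.65
tool_pos: [647.5, 38.2, 231.8]
tcp_rot: [-180.0, -0.0, 99.5]
ft_force: [-0.2, -0.1, -3.7]
finger_gap: 10.7
```

>>> drive_tool([
  [[0,0,-0.6],0],
  [[0,0,-1.2],0],
  [[0,0,-1.8],0],
  [[0,0,-2.4],0],
  [[0,0,-3],0],
  [[0,0,-3.6],0],
  [[0,0,-4],0],
  [[0,0,-4],0],
])

```text
time: 11.32
tool_pos: [647.5, 38.2, 227.7]
tcp_rot: [-180.0, -0.0, 99.5]
ft_force: [0.9, -0.1, -3.4]
finger_gap: 10.4
```

>>> drive_tool([
  [[0,0,-0.5],0],
  [[0,0,-1],0],
  [[0,0,-1.5],0],
  [[0,0,-2],0],
  [[0,0,-2.5],0],
  [[0,0,-3],0],
  [[0,0,-3],0],
  [[0,0,-3],0],
])

```text
time: 11.98
tool_pos: [647.5, 38.2, 224.8]
tcp_rot: [-180.0, -0.0, 99.5]
ft_force: [0.4, -0.1, -2.6]
finger_gap: 10.5
```

>>> drive_tool([
  [[0,0,-0.4],0],
  [[0,0,-0.8],0],
  [[0,0,-1.2],0],
  [[0,0,-1.6],0],
  [[0,0,-2],0],
  [[0,0,-2],0],
  [[0,0,-2],0],
  [[0,0,-2],0],
])

```text
time: 12.65
tool_pos: [647.5, 38.2, 222.9]
tcp_rot: [-180.0, -0.0, 99.5]
ft_force: [0.6, 0.9, -2.8]
finger_gap: 10.6
```

>>> drive_tool([
  [[0,0,-0.3],0],
  [[0,0,-0.6],0],
  [[0,0,-0.9],0],
  [[0,0,-1.2],0],
  [[0,0,-1.2],0],
  [[0,0,-1.2],0],
  [[0,0,-1.2],0],
  [[0,0,-1.2],0],
])

```text
time: 13.32
tool_pos: [647.6, 38.1, 221.9]
tcp_rot: [180.0, 0.0, 99.5]
ft_force: [-2.1, -0.4, 1.0]
finger_gap: 10.4
```

```bash
python3 - <<'E'
from h import *
from bench import r
snap(r,'wrist','wrist6');snap(r,'side','side6')
q=r.sense();print(q['time'],q['tool_pos'],q['tcp_rot'],q['finger_gap'],q['ft_force'],q['wrist_torque'])
a=cv2.imread('pics/wrist6.png');b=cv2.imread('pics/side6.png')
cv2.imwrite('pics/c12.png',cv2.resize(a[130:400,220:550],None,fx=2.4,fy=2.2,interpolation=cv2.INTER_CUBIC))
cv2.imwrite('pics/c13.png',cv2.resize(b[200:360,170:300],None,fx=4,fy=3.7,interpolation=cv2.INTER_CUBIC))
E
```

```text
13.4167 [647.5761017   38.13192774 221.9523151 ] [1.79986442e+02 6.01678264e-03 9.95387897e+01] 10.087053229767267 [-2.17359956  0.12426922  0.09059838] [ 0.00117917  0.26190134 -0.02704331]
```

View pics/c12.png

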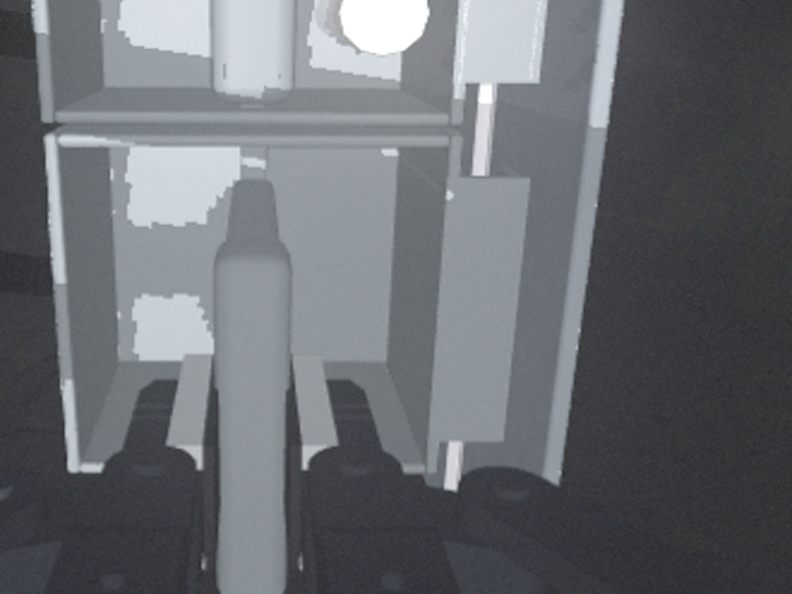

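View pics/c13.png

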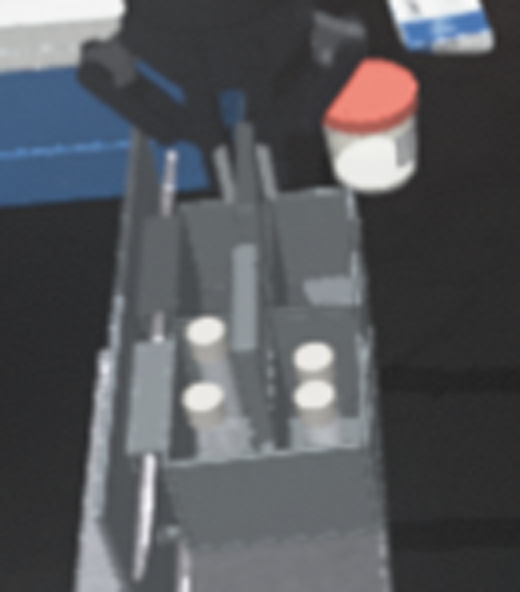

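>>> drive_tool([
  [[0,0,-0.3],0],
  [[0,0,-0.5],0],
  [[0,0,-0.5],0],
  [[0,0,-0.5],0],
  [[0,0,-0.5],0],
  [[0,0,-0.5],0],
  [[0,0,-0.5],0],
  [[0,0,-0.5],0],
])

```text
time: 14.08
tool_pos: [647.5, 38.1, 221.7]
tcp_rot: [180.0, 0.0, 99.5]
ft_force: [-4.6, -1.0, 6.0]
finger_gap: 10.7
```

>>> drive_tool([
  [[0,0,0.3],0],
  [[0,0,0.5],0],
  [[0,0,0.5],0],
  [[0,0,0.5],0],
  [[0,0,0.5],0],
  [[0,0,0.5],0],
  [[0,0,0.5],0],
  [[0,0,0.5],0],
], squeeze=20)

```text
time: 14.75
tool_pos: [647.6, 38.2, 221.8]
tcp_rot: [180.0, 0.0, 99.5]
ft_force: [-4.6, -0.1, 4.4]
finger_gap: 10.8
```

>>> drive_tool([
  [[0,0,0],0],
  [[0,0,0],0],
  [[0,0,0],0],
  [[0,0,0],0],
  [[0,0,0],0],
  [[0,0,0],0],
  [[0,0,0],0],
  [[0,0,0],0],
], fingers=32)

```text
time: 15.42
tool_pos: [647.5, 38.2, 221.7]
tcp_rot: [180.0, 0.0, 99.5]
ft_force: [-0.1, 0.4, 0.9]
finger_gap: 31.8
```

```bash
python3 - <<'E'
from h import *
from bench import r
snap(r,'wrist','wrist7');snap(r,'side','side7')
q=r.sense();print(q['time'],q['tool_pos'],q['finger_gap'],q['ft_force'],q['wrist_torque'])
a=cv2.imread('pics/wrist7.png')
cv2.imwrite('pics/c14.png',cv2.resize(a[130:400,220:550],None,fx=2.4,fy=2.2,interpolation=cv2.INTER_CUBIC))
E
```

```text
15.5167 [647.52695818  38.18955069 221.6916823 ] 32.080722564904924 [-0.16462146  0.05714569  0.7454415 ] [ 0.01506899  0.03862373 -0.03366786]
```

View pics/c14.png

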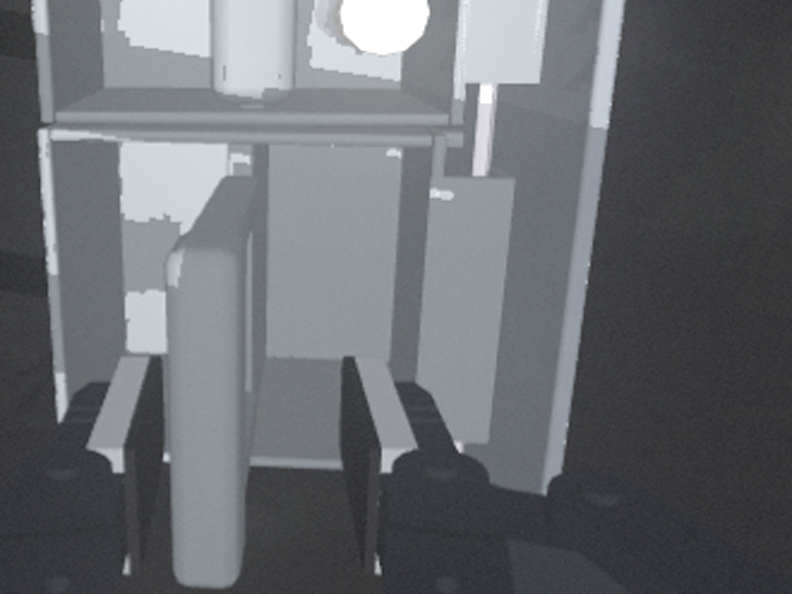

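```bash
python3 - <<'E'
from h import *
a=cv2.imread('pics/side7.png');b=cv2.imread('pics/side6.png')
A=[cv2.resize(x[225:325,195:275],(400,500),interpolation=cv2.INTER_CUBIC) for x in (b,a)]
cv2.imwrite('pics/c15.png',np.hstack(A))
E
```

```text
(no output)
```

View pics/c15.png

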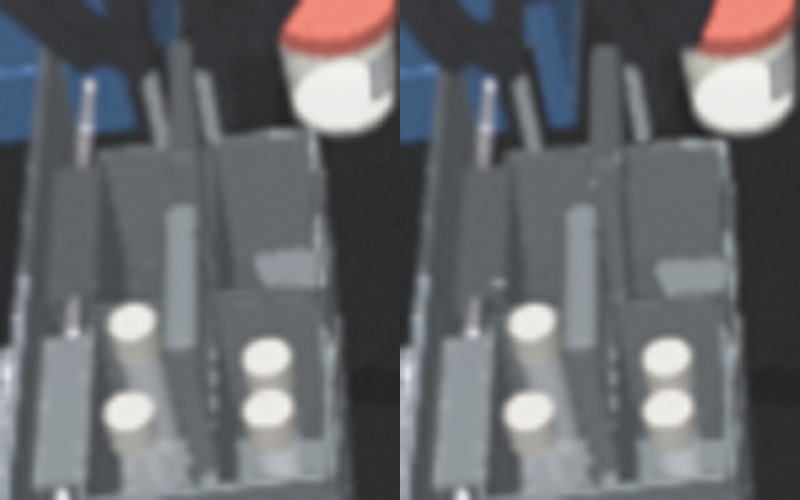

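```bash
python3 - <<'E'
from h import *
a=cv2.imread('pics/side7.png');b=cv2.imread('pics/wrist7.png')
cv2.imwrite('pics/c16.png',cv2.resize(a[228:293,200:270],None,fx=10,fy=9,interpolation=cv2.INTER_CUBIC))
cv2.imwrite('pics/c17.png',cv2.resize(b[165:385,230:450],None,fx=3.6,fy=2.7,interpolation=cv2.INTER_CUBIC))
E
```

```text
(no output)
```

View pics/c16.png

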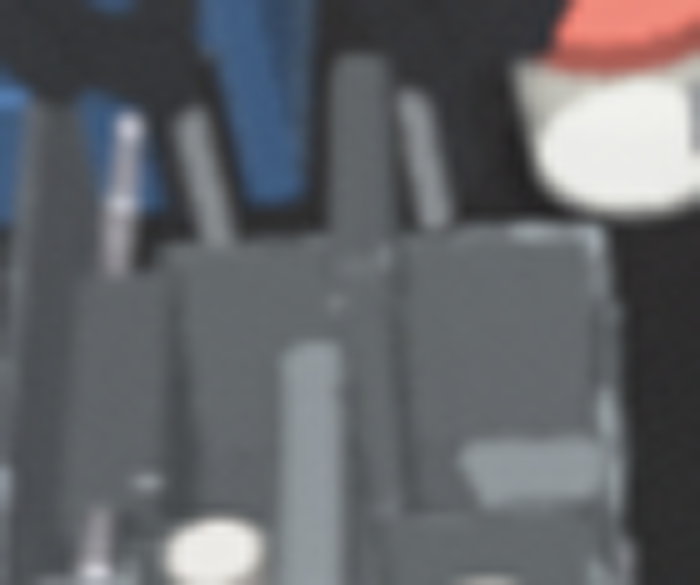

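View pics/c17.png

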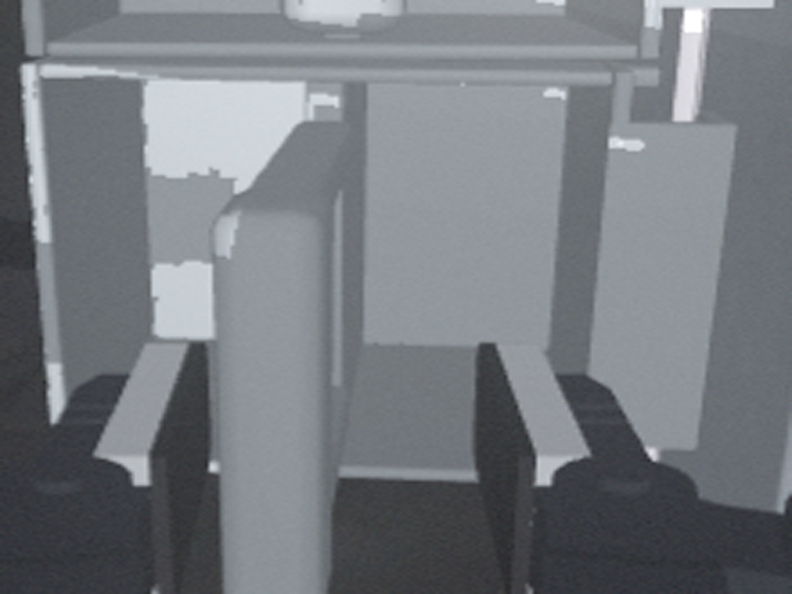

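```bash
cat > pnp.py <<'E'
from h import *
def pose(w,obj,px):
    o=np.array(obj,float);u=np.array(px,float);K=np.array(w['camera_matrix']);dist=np.array([w['k1'],0,0,0,0])
    ok,rv,tv=cv2.solvePnP(o,u,K,dist,flags=cv2.SOLVEPNP_SQPNP)
    ok,rv,tv=cv2.solvePnP(o,u,K,dist,rv,tv,True,flags=cv2.SOLVEPNP_ITERATIVE)
    e=cv2.projectPoints(o,rv,tv,K,dist)[0][:,0]-u
    Rw=rot(w)@cv2.Rodrigues(rv)[0];P=rot(w)@tv[:,0]+np.array(w['xyz'])
    S=np.array([679.3,84.2]);a=np.radians(9.4);ex=np.array([np.cos(a),np.sin(a)]);ey=np.array([-ex[1],ex[0]])
    print('world',P.round(1),'stand',((P[:2]-S)@ex).round(1),((P[:2]-S)@ey).round(1),'tilt',np.arccos(Rw[2,2]).round(3),'zaxis',Rw[:,2].round(3),'yaw',np.degrees(np.arctan2(Rw[1,0],Rw[0,0])).round(2),'res',e.round(1).tolist())
    return P,Rw
E
python3 - <<'E'
from pnp import *
obj=[(-45,45,70),(45,45,70),(60,35,70),(60,-35,70),(-6,34,132),(6,34,132)]
f=lambda x,y:((x+.5)/3.6-.5+230,(y+.5)/2.7-.5+165)
pose(load('wrist7'),obj,[f(*p) for p in [(22,62),(632,70),(737,124),(697,449),(213,214),(333,214)]])
g=lambda x,y:((x+.5)/2.4-.5+220,(y+.5)/2.2-.5+130)
pose(load('wrist6'),obj,[g(*p) for p in [(48,133),(460,135),(528,178),(503,440),(216,258),(291,258)]])
pose(load('wrist5'),obj,[g(*p) for p in [(48,133),(460,135),(528,178),(503,440),(216,258),(291,258)]])
E
```

```text
world [648.4  40.4 113.2] stand -37.6 -38.2 tilt 0.07 zaxis [-0.068 -0.016  0.998] yaw 9.24 res [[-0.7, 0.7], [1.4, 0.4], [-0.0, 0.1], [-0.3, -0.8], [0.3, -0.6], [-0.6, 0.2]]
world [647.7  39.6 115. ] stand -38.4 -38.9 tilt 0.008 zaxis [-0.006 -0.005  1.   ] yaw 9.51 res [[-0.4, 0.9], [1.3, 0.5], [0.1, -0.0], [-0.8, -0.8], [-1.0, -0.3], [0.8, -0.2]]
world [632.   36.7 136.3] stand -54.4 -39.2 tilt 0.008 zaxis [-0.006 -0.005  1.   ] yaw 9.52 res [[-0.4, 0.9], [1.3, 0.5], [0.1, -0.0], [-0.8, -0.8], [-1.0, -0.3], [0.8, -0.2]]
```

>>> drive_tool([
  [[-2,-0.3,0],0],
  [[-4,-0.7,0],0],
  [[-6,-1,1],0],
  [[-6,-1,4],0],
  [[-6,-1,12],0],
  [[-6,-1,24],0],
  [[-6,-1,40],0],
  [[-6,-1,55],0],
])

```text
time: 16.18
tool_pos: [641.7, 37.2, 278.7]
tcp_rot: [179.9, 0.0, 99.5]
ft_force: [0.4, -0.6, 0.4]
finger_gap: 31.9
```

>>> drive_tool([
  [[-4,-10,10],0],
  [[-10,-26,20],0],
  [[-16,-46,30],0],
  [[-22,-66,36],0],
  [[-27,-84,40],0],
  [[-29,-94,40],0],
  [[-30,-98,40],0],
  [[-30,-98,40],0],
])

```text
time: 16.85
tool_pos: [611.3, -61.8, 316.7]
tcp_rot: [180.0, -0.0, 99.5]
ft_force: [0.4, 0.3, -0.5]
finger_gap: 31.7
```

```bash
python3 - <<'E'
from h import *
from bench import r
snap(r,'wrist','wrist8');snap(r,'side','side8')
q=r.sense();print(q['time'],q['tool_pos'],q['finger_gap'],q['ft_force'])
E
```

```text
16.95 [611.44292269 -60.30167387 316.21804348] 32.339121691613904 [-0.7907866  -0.31159042 -0.45975927]
```

View pics/wrist8.png

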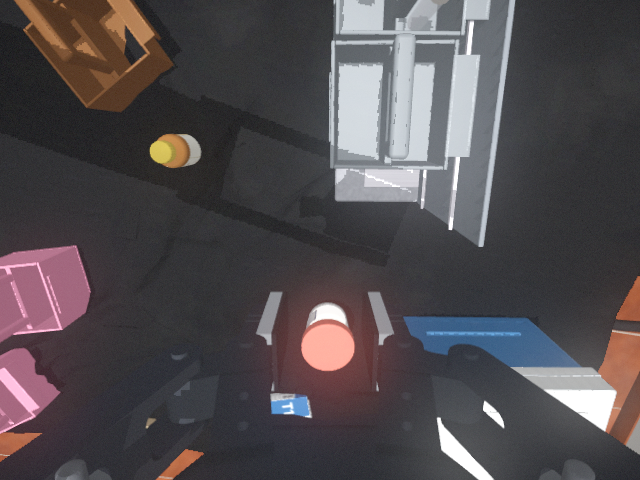

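View pics/side8.png

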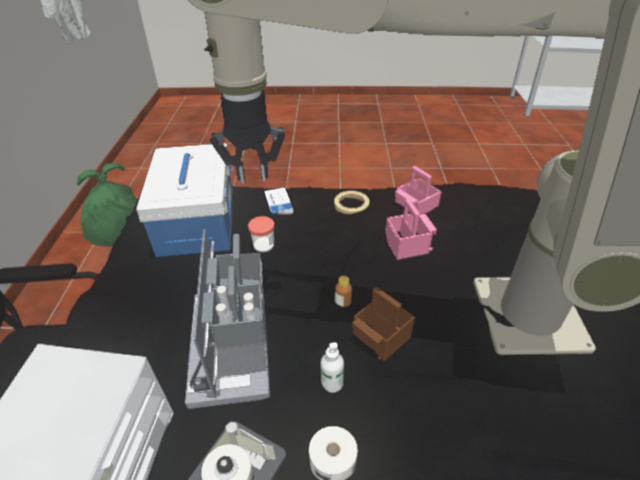

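```bash
python3 - <<'E'
from h import *
b=cv2.imread('pics/wrist8.png')
cv2.imwrite('pics/c18.png',cv2.resize(b[10:210,320:500],None,fx=4,fy=3,interpolation=cv2.INTER_CUBIC))
a=cv2.imread('pics/side8.png')
cv2.imwrite('pics/c19.png',cv2.resize(a[228:293,200:270],None,fx=10,fy=9,interpolation=cv2.INTER_CUBIC))
E
```

```text
(no output)
```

View pics/c18.png

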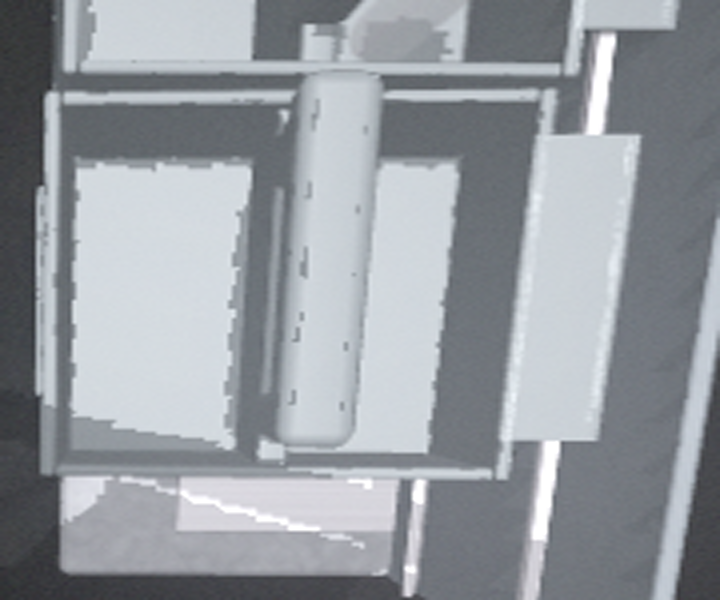

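View pics/c19.png

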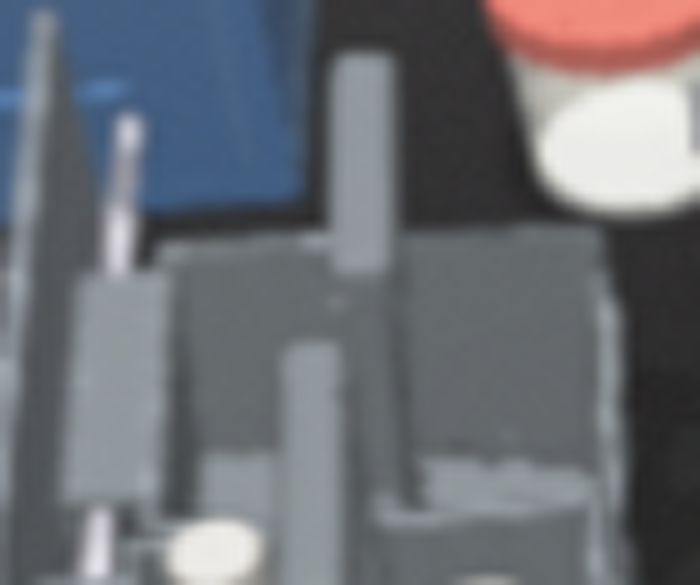

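```bash
python3 - <<'E'
from pnp import *
w=load('wrist8');s=load('side8')
f=lambda x,y:((x+.5)/4-.5+320,(y+.5)/3-.5+10)
g=lambda x,y:((x+.5)/10-.5+200,(y+.5)/9-.5+228)
obj=[(-45,45,70),(45,45,70),(45,-45,70),(-45,-45,70),(60,35,70),(60,-35,70)]
px=[f(*p) for p in [(44,92),(557,90),(509,480),(40,475),(641,135),(600,441)]]
pose(w,obj,px)
hb=[(-6,33.5,132),(6,33.5,132),(6,-33.5,132),(-6,-33.5,132)]
ph=[f(*p) for p in [(304,75),(383,75),(354,444),(273,444)]]
P,Rw=pose(w,obj+hb,px+ph)
# hung wall and gap
o2=[(60,35,70),(60,-35,70),(45,-45,70),(-45,-45,70),(-6,-33.5,132),(6,-33.5,132)]
ps=[g(*p) for p in [(60,505),(80,278),(165,243),(603,228),(332,52),(395,52)]]
pose(s,o2,ps)
# triangulations across views
T={}
for n,a,b in [('lipL',(641,135),(60,505)),('lipR',(600,441),(80,278)),('rimRR',(509,480),(165,243)),('rimFR',(40,475),(603,228)),('barR-',(273,444),(332,52)),('barR+',(354,444),(395,52)),('barL-',(304,75),(333,270)),('barL+',(383,75),(395,270))]:
    T[n]=tri(w,f(*a),s,g(*b));print(n,T[n][0].round(1),T[n][1].round(1))
a=np.radians(9.4);ex=np.array([np.cos(a),np.sin(a),0])
bar=sum(T[k][0] for k in T if 'bar' in k)/4
# front rim vs rear rim slope
d=T['rimFR'][0]-T['rimRR'][0];print('slope',np.arctan2(-d[2],-d@ex))
for k in ['rimRR','rimFR']: print(k,(bar-T[k][0])@ex)
for z in (187.5,):
    print('hung edge',onz(w,f(70,74),z),onz(w,f(575,74),z))
    ey=np.array([-ex[1],ex[0],0])
    for n,A,B,zz in [('front',(60,74),(45,92),182.5),('rear',(575,74),(555,90),187.5)]:
        print(n,'gap',(onz(w,f(*A),187.5)-onz(w,f(*B),zz))@ey)
E
```

```text
world [649.3  38.1 113.7] stand -37.1 -40.6 tilt 0.089 zaxis [-0.086  0.02   0.996] yaw 9.1 res [[0.4, 0.2], [0.3, -0.4], [0.6, 0.2], [-0.3, 0.1], [-0.4, 0.0], [-0.6, -0.0]]
world [649.1  40.4 112.1] stand -36.9 -38.3 tilt 0.079 zaxis [-0.077 -0.013  0.997] yaw 9.23 res [[0.6, 0.4], [0.5, -0.3], [0.1, -0.1], [0.5, 0.2], [-0.3, 0.2], [-1.2, -0.2], [-1.2, -0.3], [0.9, -0.6], [0.0, 0.5], [0.2, 0.3]]
world [649.8  36.5 110.9] stand -36.9 -42.2 tilt 0.072 zaxis [-0.066 -0.029  0.997] yaw 8.8 res [[0.2, -0.7], [0.4, -0.0], [-0.4, 0.2], [0.1, -0.2], [6.1, 0.2], [-6.4, 0.5]]
lipL [697.   83.2 188.8] 1.0
lipR [708.3  14.5 189.3] 0.1
rimRR [693.8   2.3 188.7] 0.4
rimFR [606.6 -11.9 180.8] 0.8
barR- [643.8   5.7 247.7] 12.7
barR+ [643.3   6.5 249.5] 11.0
barL- [633.6  71.1 245.5] 11.1
barL+ [633.2  70.9 246.2] 10.7
slope 0.08949734387900435
rimRR -48.68776593198375
rimFR 39.71540986300373
hung edge [595.74642922  79.20043842 187.5       ] [682.09705261  93.96728751 187.5       ]
front gap 2.5931161270783423
rear gap 3.361829495583905
```

```bash
python3 - <<'E'
from h import *
o=[]
for n in ['side6','side8']:
    a=cv2.imread(f'pics/{n}.png'); o.append(cv2.resize(a[228:268,205:267],(790,295),interpolation=cv2.INTER_CUBIC))
cv2.imwrite('pics/c20.png',np.vstack(o))
E
```

```text
(no output)
```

View pics/c20.png

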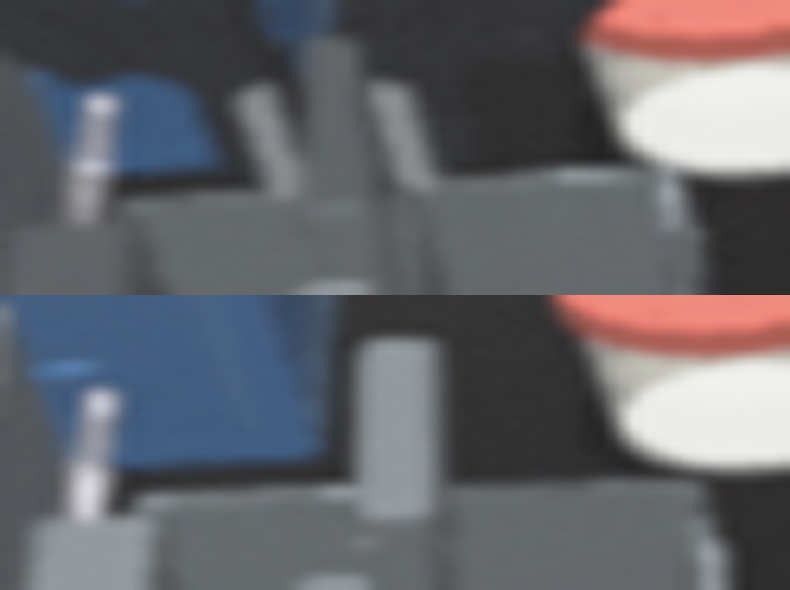

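```bash
python3 - <<'E'
from h import *
a=np.radians(9.4);ex=np.array([np.cos(a),np.sin(a),0]);ey=np.array([-ex[1],ex[0],0])
f=lambda x,y:((x+.5)/12.742-.5+205,(y+.5)/7.375-.5+228)
c=np.array([647.5,38.2,0])
for n,pts in [('side6',[(130,205),(665,170)]),('side8',[(140,200),(705,187)])]:
    s=load(n);Q=[]
    for p in pts:
        o,d=ray(s,f(*p)); t=((c-45*ey-o)@ey)/(d@ey);P=o+d*t;Q.append(((P-c)@ex,P[2]))
    Q=np.array(Q);print(n,Q.round(1),'slope',(Q[0,1]-Q[1,1])/(Q[0,0]-Q[1,0]))
E
```

```text
side6 [[ 43.  185.1]
 [-42.4 185.9]] slope -0.009174099450004905
side8 [[ 41.1 186.7]
 [-48.1 178.6]] slope 0.09056919997504526
```

The wrist and side views put the tilt at about 0.07–0.09 rad, and the rear rim looks slightly raised. A fully seated bin should hang at about 0.065, so the flange probably caught when the bin dropped on release. I'll regrip it, level it, seat it again, and release it slowly this time.

>>> drive_tool([
  [[3,10,-4],0],
  [[9,28,-10],0],
  [[16,50,-18],0],
  [[23,72,-26],0],
  [[28,88,-34],0],
  [[31,97,-38],0],
  [[31.5,98.3,-40],0],
  [[31.5,98.3,-40],0],
], fingers=50)

```text
time: 17.62
tool_pos: [642.7, 38.6, 275.6]
tcp_rot: [-179.9, -0.0, 99.7]
ft_force: [-0.4, -0.7, 0.1]
finger_gap: 50.1
```

>>> drive_tool([
  [[0,0,-6],0],
  [[0,0,-16],0],
  [[0,0,-26],0],
  [[0,0,-36],0],
  [[0,0,-45],0],
  [[0,0,-51],0],
  [[0,0,-54],0],
  [[0,0,-54],0],
])

```text
time: 18.28
tool_pos: [642.5, 37.4, 221.4]
tcp_rot: [-179.9, -0.0, 99.5]
ft_force: [-0.9, 0.1, -0.5]
finger_gap: 49.9
```

>>> drive_tool([
  [[0.5,0.1,0],0],
  [[1,0.2,0],0],
  [[1.5,0.2,0],0],
  [[2,0.3,0],0],
  [[2.5,0.4,0],0],
  [[3,0.5,0],0],
  [[3.5,0.6,0],0],
  [[3.5,0.6,0],0],
], fingers=26, squeeze=20)

```text
time: 18.95
tool_pos: [646.5, 38.1, 222.7]
tcp_rot: [-180.0, 0.0, 99.5]
ft_force: [-0.4, -0.7, 0.2]
finger_gap: 25.9
```

```bash
python3 - <<'E'
from h import *
from bench import r
snap(r,'wrist','wrist9')
q=r.sense();print(q['time'],q['tool_pos'],q['finger_gap'],q['ft_force'],q['wrist_torque'])
a=cv2.imread('pics/wrist9.png')
cv2.imwrite('pics/c21.png',cv2.resize(a[130:400,220:550],None,fx=2.4,fy=2.2,interpolation=cv2.INTER_CUBIC))
E
```

```text
19.0 [646.51802561  38.08132219 222.68533549] 26.156867388276954 [ 0.35064886  0.27071724 -0.30026158] [0.00262194 0.06556482 0.03266129]
```

View pics/c21.png

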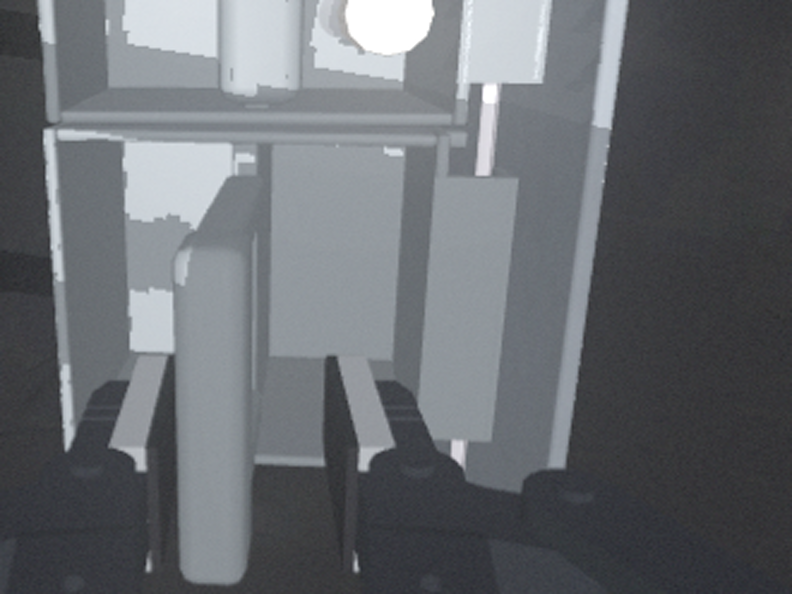

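>>> drive_tool([
  [[0,0,0],0],
  [[0,0,0],0],
  [[0,0,0],0],
  [[0,0,0],0],
  [[0,0,0],0],
  [[0,0,0],0],
  [[0,0,0],0],
  [[0,0,0],0],
], fingers=18)

```text
time: 19.67
tool_pos: [646.3, 38.0, 222.9]
tcp_rot: [-180.0, 0.0, 99.5]
ft_force: [-5.8, -0.5, 3.8]
finger_gap: 17.9
```

>>> drive_tool([
  [[0,0,0],0],
  [[0,0,0],0],
  [[0,0,0],0],
  [[0,0,0],0],
  [[0,0,0],0],
  [[0,0,0],0],
  [[0,0,0],0],
  [[0,0,0],0],
], fingers=13)

```text
time: 20.33
tool_pos: [646.5, 38.1, 222.7]
tcp_rot: [-180.0, 0.0, 99.5]
ft_force: [-4.3, 0.3, 3.0]
finger_gap: 13.2
```

>>> drive_tool([
  [[0,0,0],0],
  [[0,0,0],0],
  [[0,0,0],0],
  [[0,0,0],0],
  [[0,0,0],0],
  [[0,0,0],0],
  [[0,0,0],0],
  [[0,0,0],0],
], fingers=4, squeeze=40)

```text
time: 21.0
tool_pos: [646.8, 38.1, 223.0]
tcp_rot: [180.0, 0.0, 99.5]
ft_force: [-1.4, -0.7, 4.7]
finger_gap: 10.9
```

```bash
python3 - <<'E'
from h import *
from bench import r
snap(r,'wrist','wrist10')
q=r.sense();print(q['time'],q['tool_pos'],q['finger_gap'],q['ft_force'],q['wrist_torque'])
a=cv2.imread('pics/wrist10.png')
cv2.imwrite('pics/c22.png',cv2.resize(a[130:400,220:550],None,fx=2.4,fy=2.2,interpolation=cv2.INTER_CUBIC))
E
```

```text
21.05 [646.75135893  38.06881476 222.91583924] 11.133088677737456 [-1.43840143 -1.18372817  6.04320188] [-0.08142887  0.01775883 -0.13458666]
```

View pics/c22.png

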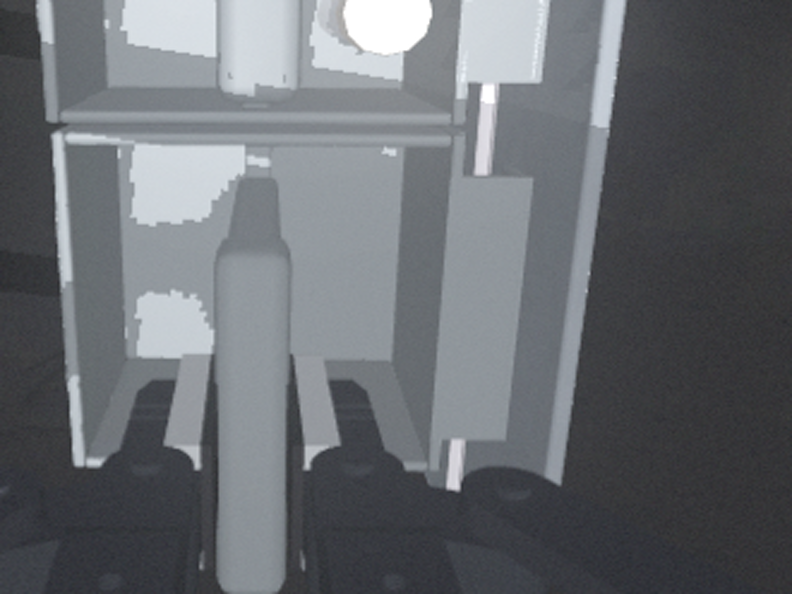

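>>> drive_tool([
  [[-0.3,0,0],0],
  [[-0.6,-0.1,0],0],
  [[-0.9,-0.1,0],0],
  [[-1.2,-0.2,0],0],
  [[-1.5,-0.2,0],0],
  [[-1.5,-0.2,0],0],
  [[-1.5,-0.2,0],0],
  [[-1.5,-0.2,0],0],
])

```text
time: 21.72
tool_pos: [645.0, 37.9, 222.6]
tcp_rot: [180.0, -0.0, 99.5]
ft_force: [3.2, 0.7, 2.0]
finger_gap: 11.4
```

>>> drive_tool([
  [[0,0,0],0],
  [[0,0,0],0],
  [[0,0,0],0],
  [[0,0,0],0],
  [[0,0,0],0],
  [[0,0,0],0],
  [[0,0,0],0],
  [[0,0,0],0],
], fingers=14, squeeze=20)

```text
time: 22.38
tool_pos: [644.8, 37.8, 222.5]
tcp_rot: [-180.0, -0.0, 99.5]
ft_force: [-2.1, -0.2, -1.7]
finger_gap: 13.4
```

>>> drive_tool([
  [[0,0,0],0],
  [[0,0,0],0],
  [[0,0,0],0],
  [[0,0,0],0],
  [[0,0,0],0],
  [[0,0,0],0],
  [[0,0,0],0],
  [[0,0,0],0],
], fingers=17)

```text
time: 23.05
tool_pos: [645.1, 37.9, 222.8]
tcp_rot: [180.0, 0.0, 99.5]
ft_force: [0.0, -0.1, 0.8]
finger_gap: 17.1
```

>>> drive_tool([
  [[0,0,0],0],
  [[0,0,0],0],
  [[0,0,0],0],
  [[0,0,0],0],
  [[0,0,0],0],
  [[0,0,0],0],
  [[0,0,0],0],
  [[0,0,0],0],
], fingers=20)

```text
time: 23.72
tool_pos: [645.0, 37.9, 222.7]
tcp_rot: [-180.0, 0.0, 99.5]
ft_force: [-1.3, -1.2, 0.6]
finger_gap: 20.4
```

>>> drive_tool([
  [[0,0,0],0],
  [[0,0,0],0],
  [[0,0,0],0],
  [[0,0,0],0],
  [[0,0,0],0],
  [[0,0,0],0],
  [[0,0,0],0],
  [[0,0,0],0],
], fingers=23)

```text
time: 24.38
tool_pos: [645.0, 37.9, 222.7]
tcp_rot: [180.0, 0.0, 99.5]
ft_force: [-1.0, 0.3, -0.7]
finger_gap: 22.9
```

>>> drive_tool([
  [[0,0,0],0],
  [[0,0,0],0],
  [[0,0,0],0],
  [[0,0,0],0],
  [[0,0,0],0],
  [[0,0,0],0],
  [[0,0,0],0],
  [[0,0,0],0],
], fingers=26)

```text
time: 25.05
tool_pos: [645.0, 37.9, 222.7]
tcp_rot: [180.0, 0.0, 99.5]
ft_force: [0.1, 0.7, -0.3]
finger_gap: 25.8
```

```bash
python3 - <<'E'
from h import *
from bench import r
snap(r,'wrist','wrist11')
q=r.sense();print(q['time'],q['tool_pos'],q['finger_gap'],q['ft_force'],q['wrist_torque'])
a=cv2.imread('pics/wrist11.png')
cv2.imwrite('pics/c23.png',cv2.resize(a[130:400,220:550],None,fx=2.4,fy=2.2,interpolation=cv2.INTER_CUBIC))
E
```

```text
25.1 [645.03452928  37.86692425 222.69310491] 25.86688304906502 [-0.10658227 -0.18436313  0.27863837] [ 0.03523197 -0.02369715 -0.03041572]
```

View pics/c23.png

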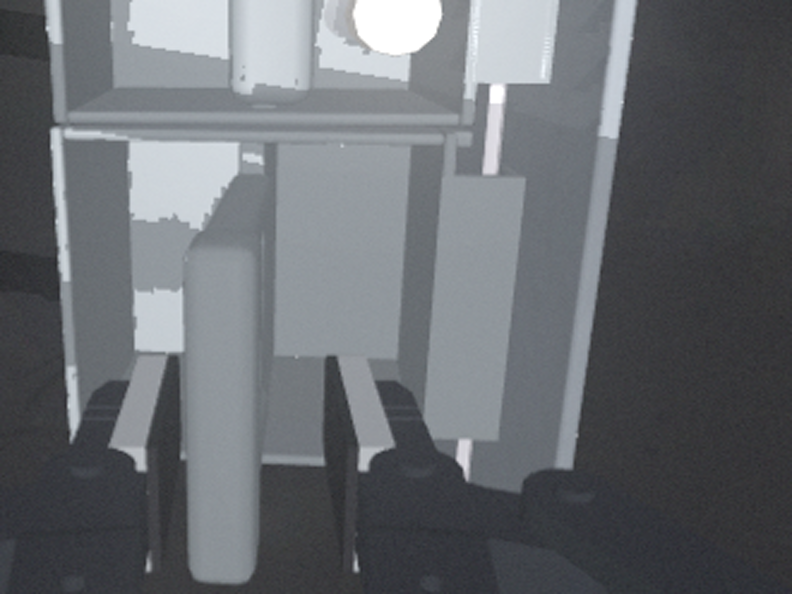

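>>> drive_tool([
  [[-2,-0.3,0],0],
  [[-5,-0.8,0],0],
  [[-5,-0.8,1],0],
  [[-5,-0.8,6],0],
  [[-5,-0.8,18],0],
  [[-5,-0.8,36],0],
  [[-5,-0.8,60],0],
  [[-5,-0.8,85],0],
])

```text
time: 25.77
tool_pos: [639.7, 37.1, 309.2]
tcp_rot: [-180.0, -0.0, 99.5]
ft_force: [0.3, 0.7, 0.4]
finger_gap: 26.1
```

>>> drive_tool([
  [[0,4,10],0],
  [[0,12,25],0],
  [[0,25,40],0],
  [[0,38,55],0],
  [[0,50,68],0],
  [[0,56,75],0],
  [[0,60,75],0],
  [[0,60,75],0],
])

```text
time: 26.43
tool_pos: [640.2, 97.8, 382.7]
tcp_rot: [180.0, -0.0, 99.6]
ft_force: [0.7, 0.1, -0.1]
finger_gap: 25.9
```

>>> drive_tool([
  [[0,0,0],0],
  [[0,0,0],0],
  [[0,0,0],0],
  [[0,0,0],0],
  [[0,0,0],0],
  [[0,0,0],0],
  [[0,0,0],0],
  [[0,0,0],0],
])

```text
time: 27.1
tool_pos: [640.0, 97.0, 382.7]
tcp_rot: [180.0, 0.0, 99.5]
ft_force: [0.8, 0.1, -0.2]
finger_gap: 25.8
```

```bash
python3 - <<'E'
from h import *
from bench import r
snap(r,'wrist','wrist12');snap(r,'side','side12')
q=r.sense();print(q['time'],q['tool_pos'],q['finger_gap'],q['ft_force'])
E
```

```text
27.2 [640.04390208  97.05681773 382.7524695 ] 25.93354684878193 [ 0.43578653 -0.26438056  0.88455694]
```

View pics/wrist12.png

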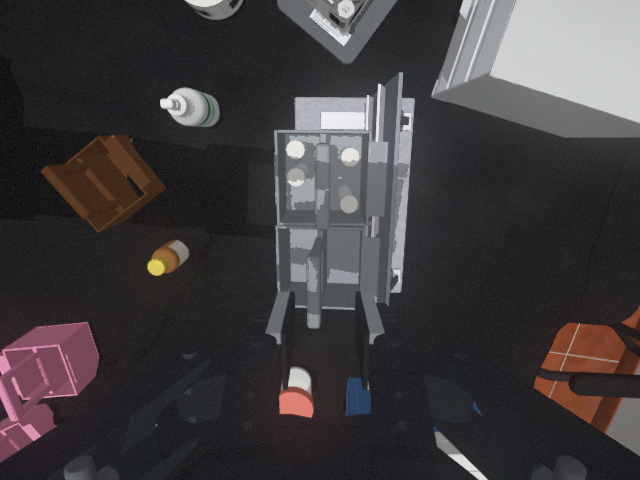

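```bash
python3 - <<'E'
from h import *
b=cv2.imread('pics/wrist12.png')
cv2.imwrite('pics/c24.png',cv2.resize(b[125:225,270:395],None,fx=6,fy=6,interpolation=cv2.INTER_CUBIC))
cv2.imwrite('pics/c25.png',cv2.resize(b[218:333,270:395],None,fx=6,fy=5.2,interpolation=cv2.INTER_CUBIC))
E
```

```text
(no output)
```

View pics/c24.png

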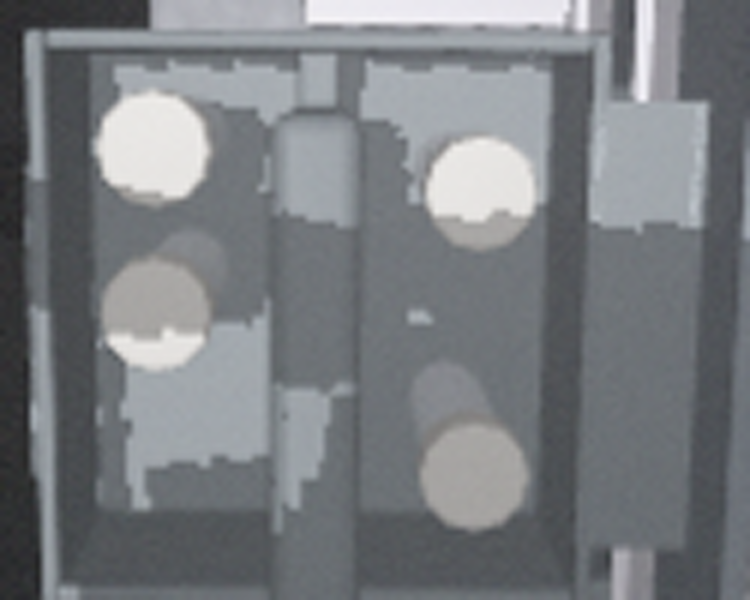

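View pics/c25.png

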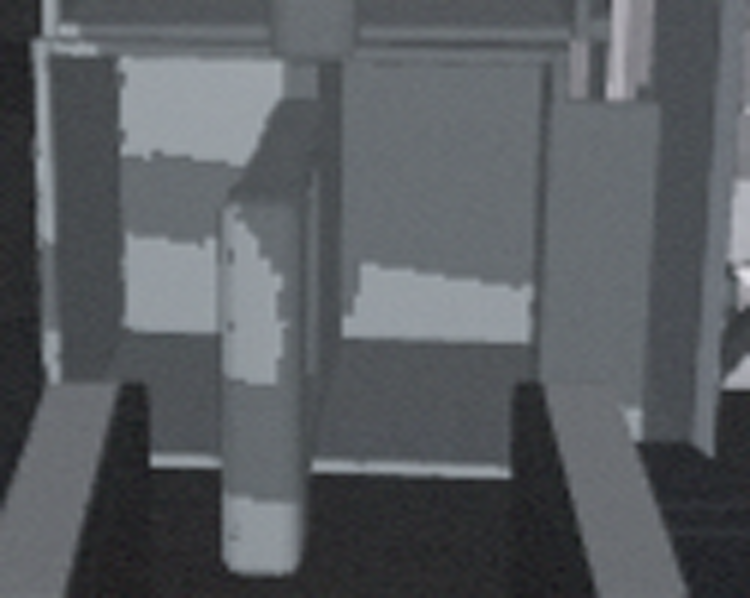

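```bash
python3 - <<'E'
from pnp import *
w=load('wrist12')
f=lambda x,y:((x+.5)/6-.5+270,(y+.5)/6-.5+125)
g=lambda x,y:((x+.5)/6-.5+270,(y+.5)/5.2-.5+218)
O=[(-45,45,70),(45,45,70),(60,35,70),(60,-35,70),(-6,33,132.5),(6,33,132.5)]
pose(w,O,[f(*p) for p in [(25,32),(608,36),(710,102),(687,548),(274,118),(358,118)]])
O=[(-45,45,70),(60,35,70),(-6,33,132.5),(6,33,132.5),(-6,-33,132.5),(6,-33,132.5)]
pose(w,O,[g(*p) for p in [(35,38),(658,100),(221,208),(302,208),(221,570),(302,570)]])
# planar x: positions via height assumption
a=np.radians(9.5);ex=np.array([np.cos(a),np.sin(a),0])
h=lambda F,p,z:(onz(w,F(*p),z)@ex)
print('hung bar-lip', (h(f,(274,330),250)+h(f,(357,330),250))/2-h(f,(700,330),187.5), 'bar-front',(h(f,(274,330),250)+h(f,(357,330),250))/2-h(f,(34,330),187.5))
print('loose bar-lip',(h(g,(221,240),249.5)+h(g,(302,240),249.5))/2-h(g,(653,240),188.5),'bar-front',(h(g,(221,240),249.5)+h(g,(302,240),249.5))/2-h(g,(42,240),183))
s=load('side12')
cv2.imwrite('pics/c26.png',cv2.resize(s['pixels'][225:365,195:275,::-1],None,fx=6,fy=4.2,interpolation=cv2.INTER_CUBIC))
E
```

```text
world [632.  129.7 115.9] stand -39.3 52.6 tilt 0.01 zaxis [-0.002  0.01   1.   ] yaw 9.48 res [[0.0, 0.2], [0.7, -0.2], [-0.5, 0.1], [-0.2, -0.1], [-0.9, -0.0], [0.9, -0.0]]
world [648.6  41.  111.4] stand -37.4 -37.6 tilt 0.074 zaxis [-0.071 -0.02   0.997] yaw 9.21 res [[-0.3, -0.0], [0.2, 0.3], [-0.4, -0.2], [0.2, 0.2], [0.3, -0.4], [0.0, 0.1]]
hung bar-lip -60.39967603867365 bar-front 44.92166736057243
loose bar-lip -64.01385369828176 bar-front 39.807471659320186
```

View pics/c26.png

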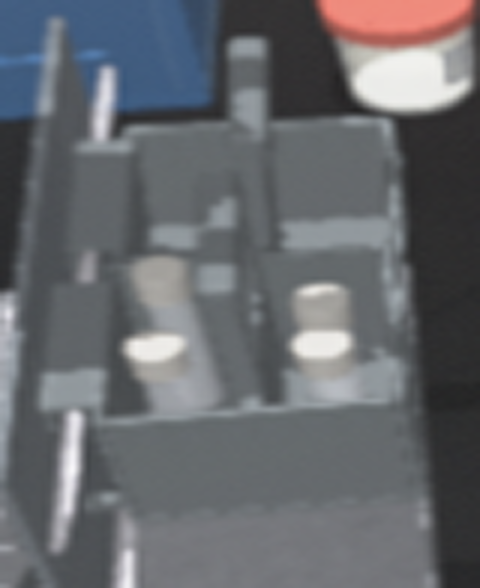

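```bash
python3 - <<'E'
from h import *
s=load('side12');a=s['pixels'][:,:,::-1]
cv2.imwrite('pics/c27.png',np.vstack([cv2.resize(a[236:266,208:268],(780,300),interpolation=cv2.INTER_CUBIC),cv2.resize(a[311:341,205:275],(780,290),interpolation=cv2.INTER_CUBIC)]))
E
```

```text
(no output)
```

View pics/c27.png

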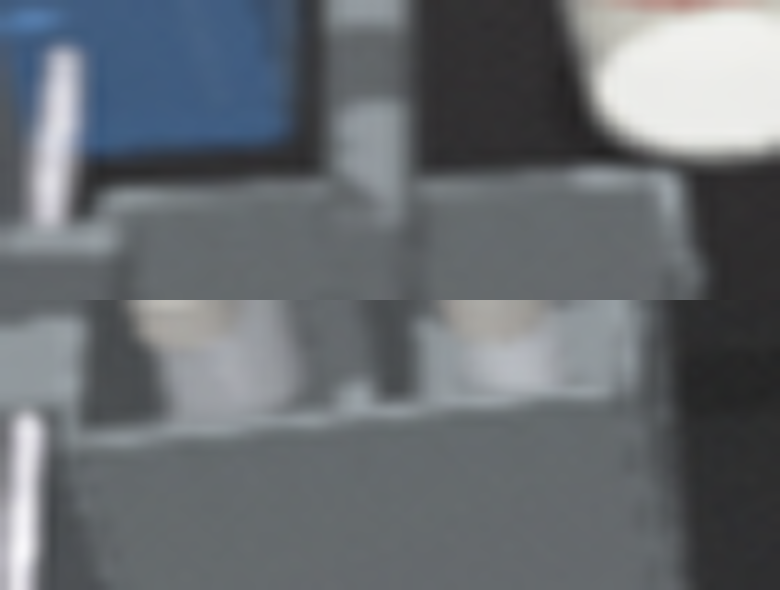

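```bash
python3 - <<'E'
from h import *
s=load('side12')
a=np.radians(9.4);ex=np.array([np.cos(a),np.sin(a),0]);ey=np.array([-ex[1],ex[0],0])
def run(n,s,pts,f,c,off):
    Q=[]
    for p in pts:
        o,d=ray(s,f(*p)); t=((c+off*ey-o)@ey)/(d@ey);P=o+d*t;Q.append(((P-c)@ex,P[2]))
    Q=np.array(Q);print(n,Q.round(1),'slope',((Q[0,1]-Q[1,1])/(Q[0,0]-Q[1,0])).round(3))
f=lambda x,y:((x+.5)/13-.5+208,(y+.5)/10-.5+236)
g=lambda x,y:((x+.5)/11.143-.5+205,(y+.5)/9.667-.5+311)
c=np.array([647.5,38.2,0])
run('loose',s,[(108,187),(670,168)],f,c,-45)
run('hung',s,[(75,135),(630,93)],g,c+92*ey,45)
f=lambda x,y:((x+.5)/12.742-.5+205,(y+.5)/7.375-.5+228)
run('side6',load('side6'),[(130,205),(665,170)],f,c,-45)
E
```

```text
loose [[ 40.3 187.8]
 [-46.7 180.4]] slope 0.085
hung [[ 41.8 190.2]
 [-43.4 186.1]] slope 0.049
side6 [[ 43.  185.1]
 [-42.4 185.9]] slope -0.009
```

```bash
python3 -c "
from bench import r
print(r.sense()['joint_pos'])"
```

```text
[ 4.08676439e+00  1.48182738e+01  6.04627882e+01 -6.34663391e-04
  1.04712207e+02 -5.45412452e+00]
```

>>> drive_tool([
  [[4,-4,-3],-7],
  [[10,-10,-8],-14],
  [[18,-18,-15],-21],
  [[26,-26,-22],-28],
  [[34,-34,-30],-35],
  [[42,-43,-38],-42],
  [[47,-49,-43],-49],
  [[49.6,-52,-45],-56],
], fingers=0)

```text
time: 27.87
tool_pos: [689.8, 44.1, 335.9]
tcp_rot: [-179.9, 0.1, 43.2]
ft_force: [0.1, 0.5, -0.6]
finger_gap: 0.1
```

>>> drive_tool([
  [[0,0,-5],-7],
  [[0,0,-15],-14],
  [[0,0,-27],-21],
  [[0,0,-40],-28],
  [[0,0,-52],-34],
  [[0,0,-62],-34],
  [[0,0,-70],-34],
  [[0,0,-72],-34],
])

```text
time: 28.53
tool_pos: [689.0, 45.1, 263.7]
tcp_rot: [-180.0, 0.1, 9.7]
ft_force: [-0.1, -0.1, -0.8]
finger_gap: 0.1
```

>>> drive_tool([
  [[0,0,-5],0],
  [[0,0,-15],0],
  [[0,0,-25],0],
  [[0,0,-32],0],
  [[0,0,-38],0],
  [[0,0,-42],0],
  [[0,0,-43],0],
  [[0,0,-43],0],
])

```text
time: 29.2
tool_pos: [689.5, 45.0, 222.3]
tcp_rot: [-180.0, 0.0, 9.5]
ft_force: [0.3, 0.1, 0.1]
finger_gap: 0.2
```

```bash
python3 - <<'E'
from h import *
from bench import r
snap(r,'wrist','wrist13');s=snap(r,'side','side13')
q=r.sense();print(q['time'],q['tool_pos'],q['tcp_rot'],q['finger_gap'],q['ft_force'],q['joint_pos'])
cv2.imwrite('pics/c28.png',cv2.resize(s['pixels'][180:330,170:300,::-1],None,fx=5,fy=4,interpolation=cv2.INTER_CUBIC))
E
```

```text
29.3 [689.86693494  45.07537422 223.24517792] [ 1.79993220e+02 -4.27026876e-02  9.54353734e+00] 0.24570124170119825 [ 0.23697383 -0.15832958  0.12555513] [-5.09246350e-01  2.16402795e+01  6.86849037e+01  7.78084769e-04
  8.96315862e+01  7.99472141e+01]
```

View pics/wrist13.png

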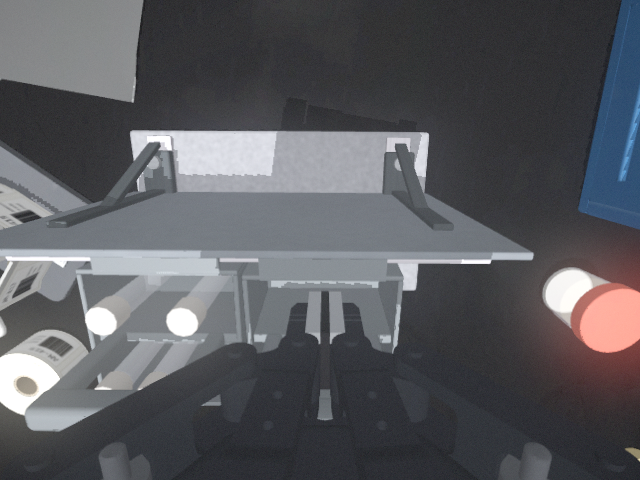

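View pics/c28.png

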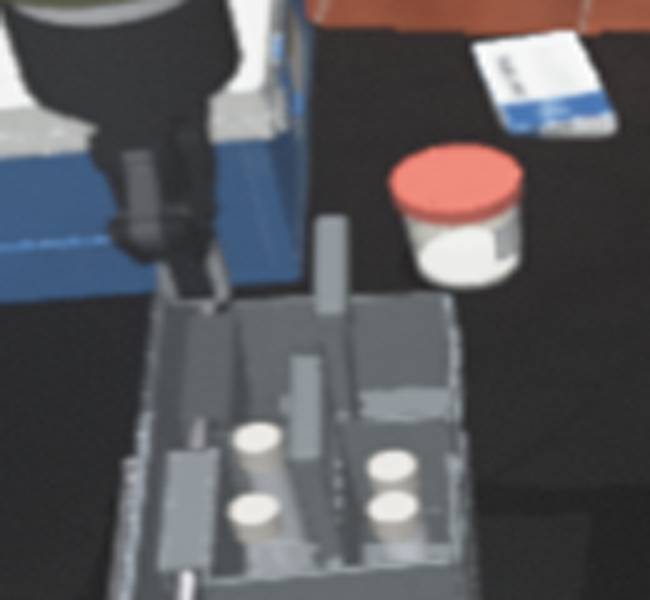

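```bash
python3 - <<'E'
from h import *
w=load('wrist13');a=np.radians(9.4);ex=np.array([np.cos(a),np.sin(a),0])
for z in (228,235,240):print('tip',z,onz(w,(325,291),z)@ex)
for c in (250,325,400):print('board',onz(w,(c,258),215)@ex)
b=cv2.imread('pics/wrist13.png');cv2.imwrite('pics/c29.png',cv2.resize(b[235:355,230:420],None,fx=4,fy=4,interpolation=cv2.INTER_CUBIC))
E
```

```text
tip 228 694.8982111661968
tip 235 698.0038804424091
tip 240 700.2222156397037
board 705.5128128888115
board 705.6456399787736
board 705.7697221478686
```

View pics/c29.png

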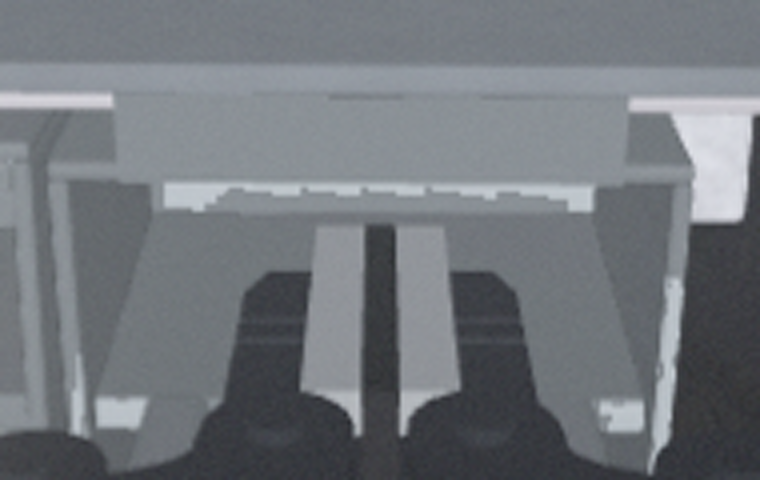

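>>> drive_tool([
  [[0,0,-5],0],
  [[0,0,-11],0],
  [[0,0,-17],0],
  [[0,0,-23],0],
  [[0,0,-28],0],
  [[0,0,-32],0],
  [[0,0,-34],0],
  [[0,0,-34],0],
])

```text
time: 29.97
tool_pos: [689.2, 45.0, 187.8]
tcp_rot: [-180.0, 0.1, 9.5]
ft_force: [-0.3, -0.7, -0.7]
finger_gap: -0.3
```

>>> drive_tool([
  [[0,0,-0.5],0],
  [[0,0,-1],0],
  [[0,0,-1.5],0],
  [[0,0,-2],0],
  [[0,0,-2.5],0],
  [[0,0,-3],0],
  [[0,0,-3],0],
  [[0,0,-3],0],
])

```text
time: 30.63
tool_pos: [689.6, 45.1, 185.6]
tcp_rot: [-180.0, 0.0, 9.5]
ft_force: [-0.0, 0.4, -1.0]
finger_gap: 0.2
```

>>> drive_tool([
  [[0,0,-0.5],0],
  [[0,0,-1],0],
  [[0,0,-1.5],0],
  [[0,0,-2],0],
  [[0,0,-2.5],0],
  [[0,0,-2.5],0],
  [[0,0,-2.5],0],
  [[0,0,-2.5],0],
])

```text
time: 31.3
tool_pos: [689.6, 45.1, 183.2]
tcp_rot: [180.0, -0.0, 9.5]
ft_force: [-0.3, 0.1, 0.3]
finger_gap: 0.3
```

>>> drive_tool([
  [[0,0,-0.5],0],
  [[0,0,-1],0],
  [[0,0,-1.5],0],
  [[0,0,-2],0],
  [[0,0,-2.5],0],
  [[0,0,-2.5],0],
  [[0,0,-2.5],0],
  [[0,0,-2.5],0],
])

```text
time: 31.97
tool_pos: [689.6, 45.1, 180.7]
tcp_rot: [180.0, 0.0, 9.5]
ft_force: [0.7, -0.2, 0.1]
finger_gap: -0.2
```

>>> drive_tool([
  [[0,0,-0.4],0],
  [[0,0,-0.8],0],
  [[0,0,-1.2],0],
  [[0,0,-1.6],0],
  [[0,0,-2],0],
  [[0,0,-2],0],
  [[0,0,-2],0],
  [[0,0,-2],0],
])

```text
time: 32.63
tool_pos: [689.8, 45.1, 179.6]
tcp_rot: [180.0, -0.0, 9.5]
ft_force: [-1.1, -0.7, 5.2]
finger_gap: 0.1
```

```bash
python3 - <<'E'
from h import *
from bench import r
s=snap(r,'side','side14')
q=r.sense();print(q['time'],q['tool_pos'],q['ft_force'])
cv2.imwrite('pics/c30.png',cv2.resize(s['pixels'][200:300,180:280,::-1],None,fx=6,fy=6,interpolation=cv2.INTER_CUBIC))
E
```

```text
32.6833 [689.76193197  45.09033454 179.60631627] [-2.57427698 -0.20529997  5.74988533]
```

View pics/c30.png

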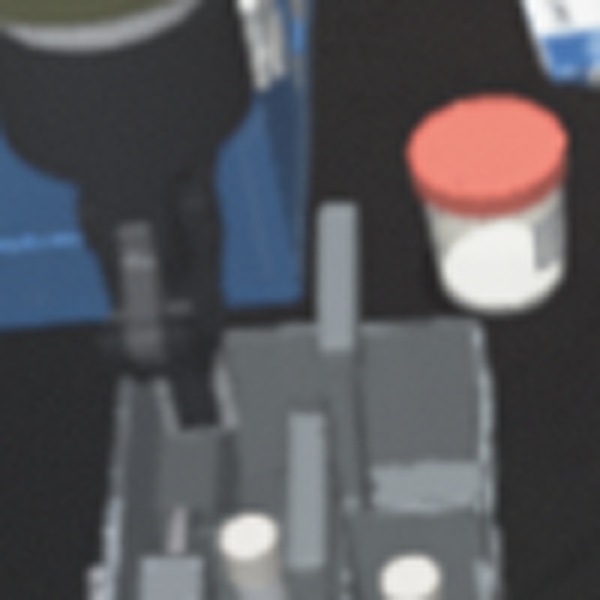

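>>> drive_tool([
  [[0,0,-0.3],0],
  [[0,0,-0.6],0],
  [[0,0,-0.9],0],
  [[0,0,-1],0],
  [[0,0,-1],0],
  [[0,0,-1],0],
  [[0,0,-1],0],
  [[0,0,-1],0],
])

```text
time: 33.35
tool_pos: [689.8, 45.1, 179.5]
tcp_rot: [180.0, -0.1, 9.5]
ft_force: [-4.7, -0.3, 9.8]
finger_gap: 0.2
```

Pressing 10 N on the rear rim moved it only 0.1 mm, so the lip is bottomed on the rail. I'll back off and take a final look.

>>> drive_tool([
  [[0,0,1],0],
  [[0,0,3],0],
  [[0,0,8],0],
  [[0,0,20],0],
  [[0,0,40],0],
  [[0,0,65],0],
  [[0,0,95],0],
  [[0,0,125],0],
])

```text
time: 34.02
tool_pos: [689.3, 45.1, 304.3]
tcp_rot: [-180.0, 0.0, 9.5]
ft_force: [0.7, -0.1, 0.2]
finger_gap: 0.4
```

>>> drive_tool([
  [[-8,-2,10],7],
  [[-22,-6,30],14],
  [[-38,-12,50],21],
  [[-54,-18,65],28],
  [[-70,-24,78],35],
  [[-80,-28,85],42],
  [[-86,-30,88],49],
  [[-86,-30,88],56],
])

```text
time: 34.68
tool_pos: [603.1, 14.6, 394.1]
tcp_rot: [179.8, -0.1, 65.9]
ft_force: [0.0, 0.4, -0.2]
finger_gap: 0.3
```

>>> drive_tool([
  [[10,10,0],7],
  [[24,26,0],14],
  [[34,44,0],21],
  [[40,60,0],28],
  [[40,74,0],34],
  [[40,80,0],34],
  [[40,80,0],34],
  [[40,80,0],34],
])

```text
time: 35.35
tool_pos: [643.5, 94.9, 391.3]
tcp_rot: [180.0, 0.0, 99.4]
ft_force: [-0.0, -0.4, 0.4]
finger_gap: 0.0
```

```bash
python3 - <<'E'
from h import *
from bench import r
w=snap(r,'wrist','wrist15');s=snap(r,'side','side15')
q=r.sense();print(q['time'],q['tool_pos'],q['tcp_rot'],q['ft_force'])
E
```

```text
35.45 [643.55407255  94.21377433 391.18706934] [1.79973359e+02 2.20044799e-02 9.93646187e+01] [ 0.3117936  -0.06313338  0.32797007]
```

View pics/wrist15.png

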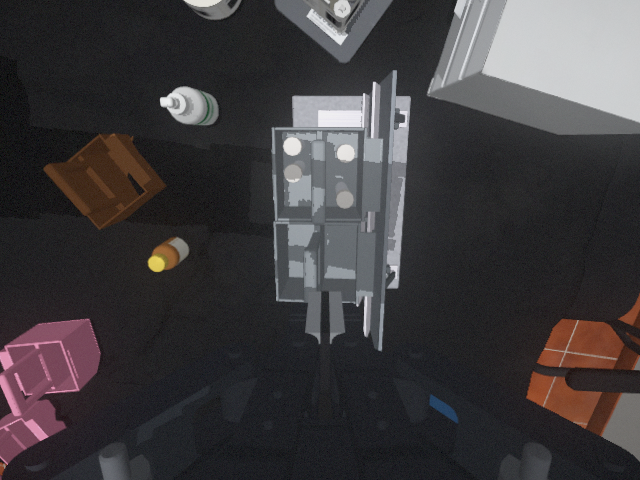

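View pics/side15.png

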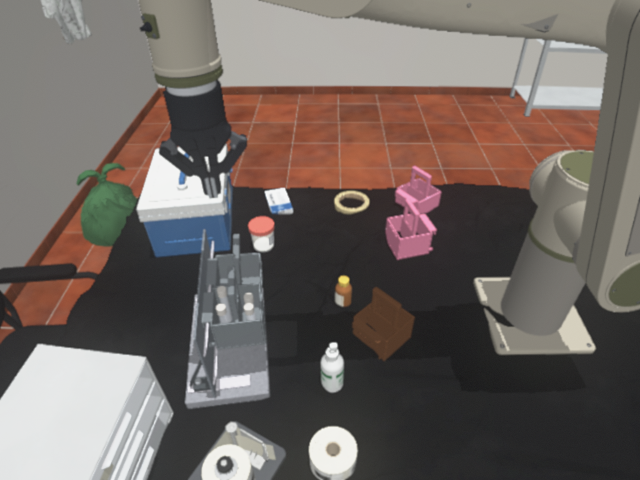

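```bash
python3 - <<'E'
from h import *
b=cv2.imread('pics/wrist15.png')
cv2.imwrite('pics/c31.png',cv2.resize(b[122:312,265:395],None,fx=6,fy=3.1,interpolation=cv2.INTER_CUBIC))
E
```

```text
(no output)
```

View pics/c31.png

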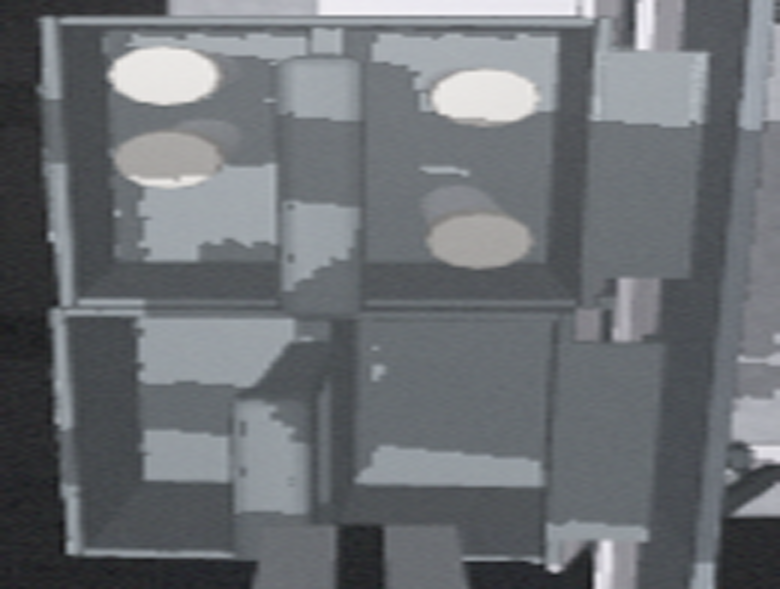

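```bash
python3 - <<'E'
from pnp import *
w=load('wrist15')
f=lambda x,y:((x+.5)/6-.5+265,(y+.5)/3.1-.5+122)
O=[(-45,45,70),(45,45,70),(60,35,70),(60,-35,70),(-45,-45,70),(-6,33,132.5),(6,33,132.5)]
H=[(42,17),(606,20),(708,53),(688,278),(62,305),(281,61),(363,61)]
L=[(53,311),(574,313),(663,344),(646,541),(68,556),(233,400),(314,400)]
pose(w,O,[f(*p) for p in H]);pose(w,O,[f(*p) for p in L])
i=[0,2,3,4,5,6]
pose(w,[O[k] for k in i],[f(*H[k]) for k in i]);pose(w,[O[k] for k in i],[f(*L[k]) for k in i])
a,b=load('side0'),load('side15')
for n,(x,y,ww,h) in dict(spray=(315,338,34,56),iodine=(330,272,28,38),cup=(244,212,34,42)).items():
    A=cv2.cvtColor(a['pixels'][y:y+h,x:x+ww],cv2.COLOR_RGB2GRAY).astype(np.float32);B=cv2.cvtColor(b['pixels'][y:y+h,x:x+ww],cv2.COLOR_RGB2GRAY).astype(np.float32)
    print(n,cv2.phaseCorrelate(A,B))
E
```

```text
world [631.6 130.1 113.2] stand -39.5 53.0 tilt 0.002 zaxis [0.001 0.002 1.   ] yaw 9.19 res [[0.1, 0.3], [1.1, -0.3], [-0.6, 0.1], [-0.5, -0.3], [-0.0, 0.3], [-0.8, -0.1], [0.7, 0.0]]
world [648.7  37.9 110.2] stand -37.8 -40.7 tilt 0.071 zaxis [-0.07   0.005  0.998] yaw 9.32 res [[-0.1, -0.5], [0.2, 0.3], [-0.2, 0.1], [-0.0, -0.3], [0.3, 0.4], [-0.1, -0.2], [0.1, 0.2]]
world [632.1 130.6 114.4] stand -39.0 53.5 tilt 0.003 zaxis [-0.002 -0.002  1.   ] yaw 9.09 res [[0.2, -0.1], [0.0, -0.0], [-0.2, -0.2], [0.0, 0.2], [-0.8, -0.0], [0.8, 0.0]]
world [648.8  37.8 110.1] stand -37.7 -40.8 tilt 0.072 zaxis [-0.071  0.006  0.997] yaw 9.26 res [[-0.0, -0.5], [-0.2, 0.3], [-0.0, -0.2], [0.3, 0.4], [-0.1, -0.1], [0.1, 0.2]]
spray ((-0.02109460715191247, 0.011550661885141977), 0.9655168648119326)
iodine ((0.0398271425099459, 0.07453749228844586), 0.9484508605798085)
cup ((-0.051335898658557255, 0.6060293608912133), 0.9900569930488681)
```

```bash
python3 -c "
from bench import r
print(r.hand_in())"
```

```text
the job is handed in; nothing more can be done
None
```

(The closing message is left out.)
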